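Stack printed cover plates in the inspection cradle and set the magnifier over them

ROBOT

A 6-joint arm with a two-finger parallel gripper is mounted at the origin on the work surface. World frame = base frame: x ahead of the robot, y to its left, z up, the work surface at z = 0. Lengths are in mm, angles in degrees, forces in N, time in s.
With the tool pointing down it reaches from about 350 to 850 mm from the base axis. Payload 8.1 kg.
Tool frame: the origin (TCP) lies midway between the tips of the shut fingers; the grasp point (between the pads) lies 19 mm behind it (r.grip_depth is the distance from the TCP to the grasp point, in mm); z points along the fingers, y is the direction in which the jaws open and shut (so a half turn about z gives the same grasp; the last joint's range is limited). The gripper opens to 85 mm and grips with 20 to 120 N. Pads are 22 mm wide; open, the fingers measure 114 mm over their backs; the gripper's body (76 mm by 85 mm) begins 54 mm behind the grasp point. The pads swing forward as they close: fully open they stand 13 mm farther back than shut.
Start: joints at [63.518, 7.471, 85.268, -0, 87.261, -4.893], TCP at [220.747, 557.921, 231.292] pointing down, gripper open.
Joint ranges: [-169.43, 169.43], [-51.17, 129.36], [1.28, 143.12], [-76.62, 256.62], [0, 156.53], [-152.29, 152.29]. Speed limits (degrees/s): [136.94, 136.94, 159.86, 180, 180, 180].

INTERFACE

Orientations are given as [roll, pitch, yaw] about the fixed x, y, z axes, in that order (R = Rz(yaw) Ry(pitch) Rx(roll)).
In Python, from bench import r, imaging gives the robot as it stands.
- The arm moves only by the shell command python3 -m creep 'ROWS' [FORCE]. ROWS is text: rows parted by semicolons, each of 7 numbers parted by spaces: the shift along the tool's x, y, z in cm, then the turn, a rotation vector about the tool's x, y, z in degrees, then the finger opening in cm, from 0 to 8.54. In form: dx dy dz ax ay az gripper; .... A call has 1 to 20 rows; each row is the pose to reach, as a shift and turn from the pose measured when the call began, along the tool's axes at that moment; what a row does not reach only later rows make up. A row lasts 1/10 s, in which the tool goes at most 50 mm and 8.59 degrees, less where a joint would pass 70% of its speed; a pose out of reach is approached as far as the arm can. A call with a gripper value outside its range is refused whole. The fingers move at their own pace and stop on an object; FORCE is the grip in N (left out, the last holds). Time passes only in rows, so rows that repeat a pose let the fingers close. It gives the time, the measured TCP pose, the force and the opening at its end, in the units of the state.
- r.sense(): the state, without advancing time (a new reading comes with each control period).
- imaging.snapshot(name): name is "scene" or "top"; returns the picture (480x640x3 uint8, red, green, blue); there is no depth.
- imaging.camera_info(name): a dict with "camera_matrix" (3x3 intrinsics, pixels), "R" (3x3) and "t" (3): a world point X has camera coordinates R X + t. Camera axes: x right, y down, z forward; pixel columns grow to the right and rows downward; lengths in mm; the calibration is good to about 2 mm. A picture is of the moment at which its call begins. camera_info takes no time and is no camera call.
- r.hand_in(): hands the job in, once; it reports no verdict.
The state is a dict: "time": time; "joint_pos": joint angles; "qd": joint speeds; "joint_efforts": joint torques, N m; "tool_pos": TCP position; "tcp_rot": TCP orientation; "ft_force": force on the tool from outside, world axes, zero at the start; "wrist_torque": the same for the moment, N m; "finger_gap": finger opening in mm.
Only numpy, scipy, OpenCV 4.12 (cv2) and the standard library are available. Lean on these libraries where they do the work, as an engineer would, in place of code of your own. Each camera call takes 0.05 s, during which the arm holds its last target.

TASK

The printer has finished a batch of three or four thin cover plates, which lie loose on its bed; they are too thin to pick up off the flat bed, so slide each one out over the edge of the bed to grip its overhanging end, and stack them all flat in the inspection cradle, between its pins. Then swing the stand magnifier's lens over the middle of the stack and tilt it level, so that the batch can be inspected from straight above. Leave the other things on the table where they are.

Things in the scene. Friction and masses are not known exactly. Their poses are not given: they have to be found in the camera images.
- printer: open-frame desktop 3D printer, black and aluminium, fixed. Origin on the table under the centre of its print bed; +y points to the bed's front (open side, towards the table's middle), x across the bed. The dark fixed bed is 300 x 300 mm, top 90 mm up. The gantry stands across the bed's rear edge, 175 mm behind the origin: two posts 460 mm apart, 520 mm high, nozzle and bars over 300 mm up
- bed_front (a point): middle of the bed's front edge, on its top face; axes as printer, so +y points off the bed. Nothing is in the way in front of this edge, nor below it down to 30 mm above the table. On each side edge of the bed (x = -150 and 150 mm) two steel clips, 34 mm long, stand 8 mm high on the bed and reach 8 mm in
- plate_orange: printed cover plate in orange plastic, flat, 50 (x) by 150 (y) by 2.5 mm, 40 g, both faces alike; slots and holes are marks only. Origin at the centre of its underside, y along its length. Lies loose on the print bed, lengthwise to the bed's y; slides easily on the bed and on other plates; too thin to pick up from a flat surface. May be absent
- plate_blue: printed cover plate in blue plastic, flat, 50 (x) by 150 (y) by 2.5 mm, 40 g, both faces alike; slots and holes are marks only. Origin at the centre of its underside, y along its length. Lies loose on the print bed, lengthwise to the bed's y; slides easily on the bed and on other plates; too thin to pick up from a flat surface. May be absent
- plate_green: printed cover plate in green plastic, flat, 50 (x) by 150 (y) by 2.5 mm, 40 g, both faces alike; slots and holes are marks only. Origin at the centre of its underside, y along its length. Lies loose on the print bed, lengthwise to the bed's y; slides easily on the bed and on other plates; too thin to pick up from a flat surface. May be absent
- plate_yellow: printed cover plate in yellow plastic, flat, 50 (x) by 150 (y) by 2.5 mm, 40 g, both faces alike; slots and holes are marks only. Origin at the centre of its underside, y along its length. Lies loose on the print bed, lengthwise to the bed's y; slides easily on the bed and on other plates; too thin to pick up from a flat surface. May be absent
- cradle: black inspection cradle, fixed. Origin at the centre of its underside, y along its length; base 88 (x) by 190 (y) by 8 mm. The stack lies lengthwise on two ribs, tops 16 mm up, 36 mm wide (x), 12 mm long, at y = -45 and 45 mm, so plates stand out 7 mm past the ribs on both long sides. The long sides are open to fingers where y is more than 32 mm from the middle
- cradle_rest (a point): centre of the two ribs' top plane, 16 mm above the cradle's origin, axes as cradle. Eight white pins, 8 mm thick, 37 mm high above the table (pointed above 28 mm), surround the stack: at x = -33.5 and 33.5 with y = -26 and 26, and at y = -85 and 85 with x = -13 and 13. A plate has 4.5 mm to spare at each side and 6 mm at each end
- magnifier: fixed foot (150 mm across, 22 mm high) and column (260 mm high with the arm's hub) of a white stand magnifier; origin on the table on the column's axis, about which the arm swivels. At yaw 0 and swivel 0 the arm points along -x of this body
- swivel (a joint): swivel of the magnifier's arm on its column (rad): 0 = arm along -x of magnifier, positive = turned clockwise seen from above (towards +y of magnifier), range -0.8 to 1.7; stiff, stays where it is left (about 1 N at the handle)
- tilt (a joint): tilt of the lens head on the arm's end (rad): 0 = lens level, negative = handle end hangs down, positive = handle end up, range -0.9 to 0.9; stiff, stays where it is left (up to about 3 N at the handle to lift it)
- lens_hinge (a point): the lens head's tilt hinge, 105 mm out from the column's axis and 235 mm above the table; its axis is level and square to the arm
- lens_center (a point): centre of the round lens (frame 100 mm across, 14 mm thick), 65 mm from the hinge, so 170 mm from the column's axis when level; z is square to the lens, -x points outward along the head to the handle
- lens_handle (a point): middle of the free part of the black grip tab on the lens frame's outer end, 145 mm from the hinge; the tab is 14 mm wide (y), 10 mm thick (z) and its free part about 40 mm long (x); it can be pinched across its width from above, and then turns between the fingers as it is tilted
- glue_stick: white glue stick standing, 32 mm across, 100 mm high; leave alone
- scraper: scraper with red handle lying flat, 190 mm long; leave alone
- cutters: small side cutters with blue handles lying flat, 110 mm long; leave alone
- calipers: calipers lying flat, 200 mm long; leave alone
- vase: green printed vase, 76 mm across, 90 mm high; leave alone
Things that resemble listed ones, but are neither listed nor needed, are in the scene too. There is more than one size of the plate_blue; the job needs the smaller. Of the things shaped like the plate_orange, the orange one is meant.

How it is judged (in metres and radians):
On the way, in this order (a step that is already met when the one before it is completed fails the run):
1. all plates lie flat in the cradle, in one stack between its pins (horizontal distance between each of plate_orange, plate_blue, plate_green, plate_yellow and cradle below 0.013 m and z of plate_orange in the frame of cradle between 0.013 and 0.027 m and angle between the z axis of each of plate_orange, plate_blue, plate_green, plate_yellow and the z axis of cradle, either way round below 0.05 rad and angle between the y axis of each of plate_orange, plate_blue, plate_green, plate_yellow and the y axis of cradle, either way round below 0.2 rad and linear speed of each of plate_orange, plate_blue, plate_green, plate_yellow below 0.02 m/s and z of plate_blue in the frame of cradle between 0.013 and 0.027 m and z of plate_green in the frame of cradle between 0.013 and 0.027 m and z of plate_yellow in the frame of cradle between 0.013 and 0.027 m), for 0.3 s.
2. the magnifier's lens stands over the middle of the stack and is level (horizontal distance between lens_center and cradle below 0.03 m and angle between lens_center's own z axis and vertical below 0.12 rad), for 0.3 s.
At the end, for the whole second after the job is handed in: All plates present lie flat on one another on the cradle's ribs, each within 13 mm of the cradle's middle, along its length (within 0.2 rad) and at rest; the lens centre is within 30 mm horizontally of the cradle's middle and the lens is level within 0.12 rad (all of step 1 and all of step 2); the robot touches nothing.
It fails at once if a plate was lifted straight off the bed without first being slid over its edge ((z of plate_orange in the frame of printer above 0.115 m and y of plate_orange in the frame of printer between -0.13 and 0.06 m and x of plate_orange in the frame of printer between -0.13 and 0.13 m) or (z of plate_blue in the frame of printer above 0.115 m and y of plate_blue in the frame of printer between -0.13 and 0.06 m and x of plate_blue in the frame of printer between -0.13 and 0.13 m) or (z of plate_green in the frame of printer above 0.115 m and y of plate_green in the frame of printer between -0.13 and 0.06 m and x of plate_green in the frame of printer between -0.13 and 0.13 m) or (z of plate_yellow in the frame of printer above 0.115 m and y of plate_yellow in the frame of printer between -0.13 and 0.06 m and x of plate_yellow in the frame of printer between -0.13 and 0.13 m)).
It fails at once if another thing on the table was pushed 40 mm or more or knocked over (distance of any of glue_stick, scraper, cutters, calipers, vase from where it was at the start of the episode above 0.04 m or angle between any of glue_stick, scraper, cutters, calipers, vase's own z axis and vertical above 0.6 rad).
Of plate_orange, plate_blue, plate_green, plate_yellow only 3 to 4 are there at a start; the rules pass over those that are not, and their reading is None.
At some moment in a run one of plate_orange, plate_blue, plate_green, plate_yellow may be knocked a few centimetres aside while the robot is not near it.
It also fails if it takes over 210 s, if anything falls off the work surface, if the arm or the gripper's body presses on something with over 40 N, if the wrist force passes 120 N, or if a joint passes its speed limit or range.

## Working session

There is one attempt and no reset: what is moved stays moved. The work goes in short steps, Python scripts to look and compute and a shell command to move; the robot and the scene stay as the last step left them, time stands still between calls to the robot, and variables do not carry over. Pictures are saved under pics/ and viewed, and the job is handed in when it is done.

```bash
ls; mkdir -p pics; python3 - <<'E'
from bench import r, imaging
import cv2
for n in("scene","top"):
    im=imaging.snapshot(n); cv2.imwrite(f"pics/{n}0.png",im[:,:,::-1]); c=imaging.camera_info(n); print(n,c)
s=r.sense(); print(s)
E
```

```text
pics
scene {'camera_matrix': array([[546.53370715,   0.        , 318.33224521],
       [  0.        , 546.53370715, 219.6183992 ],
       [  0.        ,   0.        ,   1.        ]]), 'R': array([[-0.37255698,  0.92798179,  0.00714827],
       [ 0.62752441,  0.25759213, -0.73475126],
       [-0.68367713, -0.269251  , -0.67829897]]), 't': array([ 130.19262614, -195.58832349, 1675.77907713])}
top {'camera_matrix': array([[553.92730139,   0.        , 320.60814819],
       [  0.        , 553.92730139, 239.69354812],
       [  0.        ,   0.        ,   1.        ]]), 'R': array([[ 2.67468211e-02, -9.99642239e-01, -2.49205286e-05],
       [-9.97576275e-01, -2.66899414e-02, -6.42590202e-02],
       [ 6.42353657e-02,  1.74358464e-03, -9.97933253e-01]]), 't': array([  37.78907927,  479.2269317 , 1419.77806346])}
{'time': 0.1, 'joint_pos': array([ 6.35201203e+01,  7.51062030e+00,  8.53235522e+01,  2.72455377e-04,
        8.72615196e+01, -4.89394539e+00]), 'qd': array([-0.02819074, -0.15638322, -0.02770464,  0.04732431,  0.04949097,
        0.04729464]), 'joint_efforts': array([ 1.25885599e-03, -5.70949459e+01, -5.01945019e+01, -1.96740921e-04,
        8.07008502e-03,  1.23547696e-05]), 'tool_pos': array([220.50182479, 557.47952646, 230.34609391]), 'tcp_rot': array([-1.79904680e+02, -8.43477846e-03,  1.58414045e+02]), 'ft_force': array([0.38048911, 0.23986947, 0.87129057]), 'wrist_torque': array([ 0.00904476,  0.04537012, -0.01458204]), 'finger_gap': 85.8294168671298}
```

View pics/scene0.png

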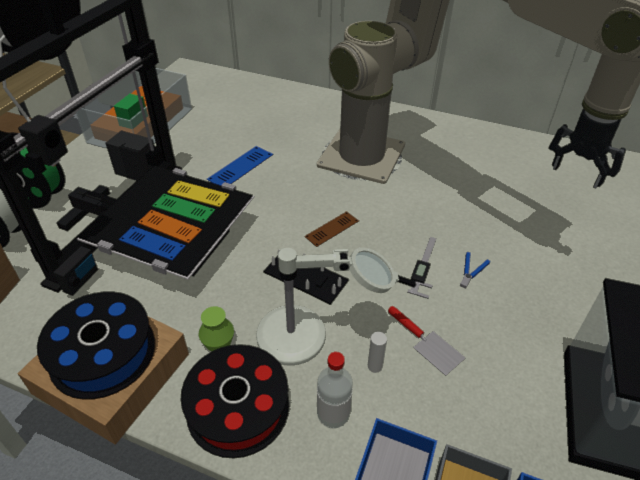

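View pics/top0.png

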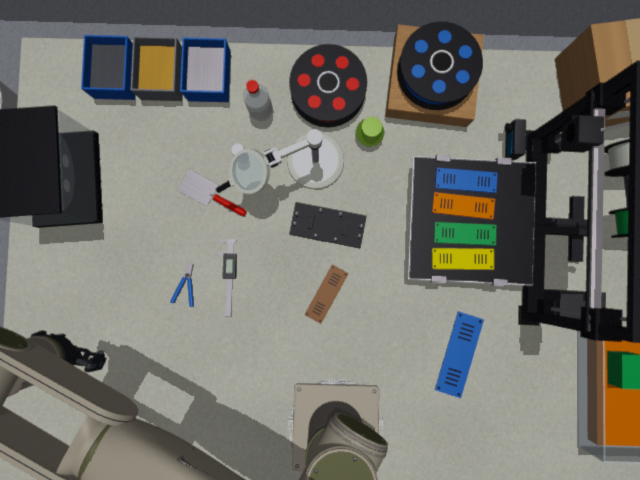

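The top view shows the bed plates at blue (467,180), orange (464,206), green (465,233) and yellow (463,259). The cradle is at (328,225), the magnifier column at (315,140) and the lens at (249,171).

Things that could be mistaken for the plates:
- Large blue plate lying on the table at (460,354). It's bigger and off the bed, so not wanted.
- Brown plate on the table at (326,294). It's not orange, so not wanted.
- Green and orange blocks in the bin at (625,370), not wanted.

I'm choosing the four on the bed, and I'll check them in a close crop.

```bash
cat > h.py <<'E'
import numpy as np, cv2
from bench import r, imaging
from scipy.spatial.transform import Rotation as Ro
def ray(n,u,v,z):
    c=imaging.camera_info(n); K,R,t=c["camera_matrix"],np.array(c["R"]),np.array(c["t"])
    d=R.T@np.linalg.inv(K)@np.array([u,v,1.]); o=-R.T@t
    return o+d*(z-o[2])/d[2]
def proj(n,X):
    c=imaging.camera_info(n); p=c["camera_matrix"]@(c["R"]@np.array(X,float)+c["t"]); return p[:2]/p[2]
def tri(a,b):
    A=[];B=[]
    for n,(u,v) in (("top",a),("scene",b)):
        c=imaging.camera_info(n);K,R,t=c["camera_matrix"],np.array(c["R"]),np.array(c["t"])
        P=K@np.c_[R,t]
        for k,w in((0,u),(1,v)):
            q=P[k]-w*P[2];A.append(q[:3]);B.append(-q[3])
    return np.linalg.lstsq(np.array(A),np.array(B),rcond=None)[0]
HS={'blue':(105,125),'orange':(8,18),'green':(50,80),'yellow':(24,34)}
def plates(im,box=(240,140,560,300),z=92.5,n="top"):
    x0,y0,x1,y1=box; h=cv2.cvtColor(im[y0:y1,x0:x1],cv2.COLOR_RGB2HSV); out={}
    for k,(a,b) in HS.items():
        m=cv2.inRange(h,(a,120,70),(b,255,255)); m=cv2.morphologyEx(m,cv2.MORPH_CLOSE,np.ones((5,5)))
        cs=cv2.findContours(m,0,2)[0]
        cs=[c for c in cs if cv2.contourArea(c)>300]
        for c in cs:
            bx=cv2.boxPoints(cv2.minAreaRect(c))+[x0,y0]
            W=np.array([ray(n,u,v,z)[:2] for u,v in bx])
            e=[W[1]-W[0],W[2]-W[1]]; L=[np.linalg.norm(q) for q in e]; l=e[int(np.argmax(L))]
            ang=np.degrees(np.arctan2(l[1],l[0]))%180
            out.setdefault(k,[]).append((W.mean(0).round(1),np.round(sorted(L),1),round(ang,1)))
    return out
def st():
    s=r.sense(); print(round(s["time"],2),s["tool_pos"].round(1),s["tcp_rot"].round(2),"F",s["ft_force"].round(1),"gap",round(s["finger_gap"],1),"j",s["joint_pos"].round(1)); return s
def crop(n,x0,y0,x1,y1,f,name,im=None):
    if im is None: im=imaging.snapshot(n)
    cv2.imwrite("pics/"+name,cv2.resize(im[y0:y1,x0:x1,::-1],None,fx=f,fy=f,interpolation=cv2.INTER_CUBIC)); return im
def to_tool(p,rot=None):
    """shift in cm along tool axes to world TCP p; rotation vector to [r,p,y]"""
    s=r.sense(); R=Ro.from_euler('xyz',s["tcp_rot"],degrees=True)
    d=R.inv().apply(np.array(p,float)-s["tool_pos"])/10
    o=d.round(2)
    if rot is not None: print("turn",(R.inv()*Ro.from_euler('xyz',rot,degrees=True)).as_rotvec(degrees=True).round(1))
    print("shift",o); return o
E
python3 - <<'E'
from h import *
im=crop("top",400,130,550,310,3.3,"bed1.png")
crop("top",215,110,385,270,4,"crad1.png",im)
for k,v in plates(im).items(): print(k,v)
E
```

```text
blue [(array([ 630.8, -304.6]), array([ 53.4, 153.7]), np.float64(86.6))]
orange [(array([360.2,  23.5]), array([43.7, 91.4]), np.float64(154.9)), (array([ 567.3, -298.5]), array([ 53.4, 154. ]), np.float64(85.1))]
green [(array([ 498.1, -303.4]), array([ 52.3, 152.6]), np.float64(89.0))]
yellow [(array([ 436.3, -299. ]), array([ 51.4, 151.8]), np.float64(91.5))]
```

View pics/bed1.png

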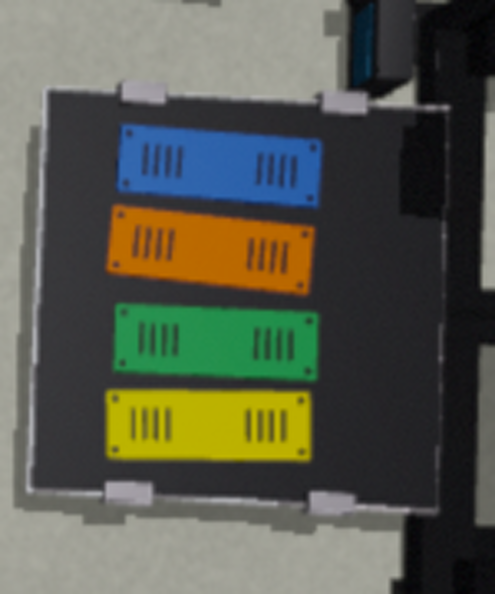

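View pics/crad1.png

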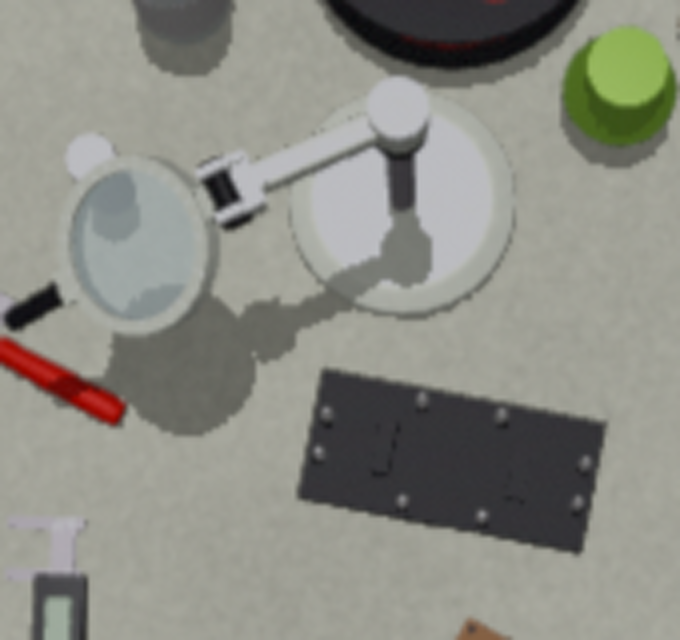

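```bash
python3 - <<'E'
from h import *
f=lambda u,v:(400+u/3.3,130+v/3.3)
B=[ray("top",*f(*p),90)[:2] for p in((47,89),(450,106),(438,512),(28,491))]
print("bed",np.round(B,1),np.mean(B,0).round(1))
print("front mid",((B[0]+B[3])/2).round(1),"x axis front",np.degrees(np.arctan2(*(B[0]-B[3])[::-1])).round(2),"y axis",[np.degrees(np.arctan2(*q[::-1])).round(2) for q in(B[0]-B[1],B[3]-B[2])],"len",np.linalg.norm(B[0]-B[3]),np.linalg.norm(B[0]-B[1]))
g=lambda u,v:(215+u/4,110+v/4)
C=np.array([ray("top",*g(*p),8)[:2] for p in((322,368),(606,422),(582,553),(297,497))])
print("cradle",C.round(1),C.mean(0).round(1)); 
for a,b in((0,1),(3,2)): print("y ang",np.degrees(np.arctan2(*(C[a]-C[b])[::-1])))
for a,b in((0,3),(1,2)): print("x ang",np.degrees(np.arctan2(*(C[a]-C[b])[::-1])))
P=np.array([ray("top",*g(*p),33)[:2] for p in((326,413),(319,453),(423,398),(501,415),(586,462),(578,502),(402,500),(482,516))])
print("pins",P.round(1),P.mean(0).round(1), "y", (P[:2].mean(0)-P[4:6].mean(0)),np.degrees(np.arctan2(*(P[:2].mean(0)-P[4:6].mean(0))[::-1])))
im=crop("scene",90,160,270,290,4,"bedS.png")
crop("scene",245,235,415,370,4,"cradS.png",im)
E
```

```text
bed [[ 684.9 -176.2]
 [ 680.1 -478.9]
 [ 375.9 -470.6]
 [ 383.2 -166.9]] [ 531.  -323.1]
front mid [ 534.1 -171.5] x axis front -1.76 y axis [np.float64(89.09), np.float64(88.61)] len 301.84560511825987 302.79134460419766
cradle [[575.5 118.9]
 [545.  -67.5]
 [459.  -53.7]
 [490.5 132.7]] [517.5  32.6]
y ang 80.70450035185915
y ang 80.39453799435115
x ang -9.205291832053797
x ang -9.09456013110375
pins [[543.3 114.2]
 [517.4 118. ]
 [554.6  52.3]
 [545.    1.9]
 [516.2 -53.2]
 [490.3 -48.7]
 [488.6  64. ]
 [479.7  12.5]] [516.9  32.6] y [ 27.06773308 167.07608919] 80.79755679044318
```

View pics/cradS.png

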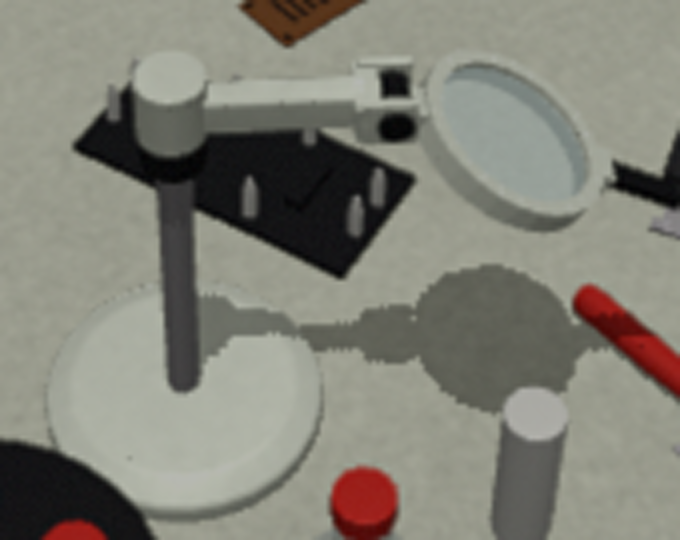

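View pics/bedS.png

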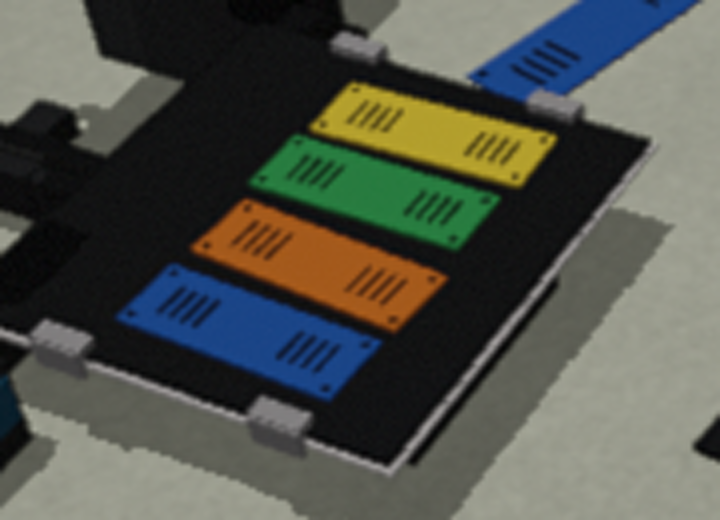

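The crops confirm four equal-sized plates on the bed (about 50x150). The cradle's pins put its centre at (517,33), with its y axis at 80.7°. Next I'll locate the magnifier and work out the first reach.

```bash
python3 - <<'E'
from h import *
T=lambda u,v:(215+u/4,110+v/4); S=lambda u,v:(245+u/4,235+v/4)
print("hub",tri(T(400,103),S(171,68)).round(1))
print("lens c",tri(T(137,246),S(512,138)).round(1))
print("foot",ray("top",*T(402,203),22).round(1))
st()
to_tool([440,300,230],[180,0,120]); to_tool([437,-298,160],[180,0,91.5])
E
```

```text
hub [686.7  70.3 263.8]
lens c [615.9 217.6 204.8]
foot [683.1  69.4  22. ]
0.2 [220.6 557.6 230.6] [-179.93   -0.    158.41] F [0.6 0.2 0.3] gap 85.1 j [63.5  7.5 85.3 -0.  87.3 -4.9]
turn [-0.1  0.  38.4]
shift [-29.88 -15.88   0.08]
turn [-0.1  0.  66.9]
shift [-51.6  -71.59   7.14]
```

```bash
python3 -m creep '-30 -16 0 0 0 38 0;-30 -16 0 0 0 38 0;-30 -16 0 0 0 38 0;-30 -16 0 0 0 38 0;-30 -16 0 0 0 38 0;-30 -16 0 0 0 38 0;-51.6 -71.6 7 0 0 67 0;-51.6 -71.6 7 0 0 67 0;-51.6 -71.6 7 0 0 67 0;-51.6 -71.6 7 0 0 67 0;-51.6 -71.6 7 0 0 67 0;-51.6 -71.6 7 0 0 67 0;-51.6 -71.6 7 0 0 67 0;-51.6 -71.6 7 0 0 67 0;-51.6 -71.6 7 0 0 67 0;-51.6 -71.6 7 0 0 67 0;-51.6 -71.6 7 0 0 67 0;-51.6 -71.6 7 0 0 67 0;-51.6 -71.6 7 0 0 67 0;-51.6 -71.6 7 0 0 67 0' 30
python3 - <<'E'
from h import *
st(); to_tool([437,-298,100],[180,0,91.5])
E
```

```text
time: 2.2
tool_pos: [435.9, -301.7, 160.5]
tcp_rot: [-179.9, 0.1, 91.2]
ft_force: [-1.3, 0.3, -0.2]
finger_gap: -0.5
2.2 [ 435.9 -301.7  160.5] [-1.799e+02  8.000e-02  9.118e+01] F [-1.3  0.3 -0.2] gap -0.5 j [-4.010e+01 -8.000e-01  1.013e+02 -1.000e-01  7.950e+01 -4.130e+01]
turn [-0.1  0.1 -0.3]
shift [0.37 0.13 6.05]
```

```bash
python3 -m creep '0.3 0.1 3 0 0 0 0;0.3 0.1 5 0 0 0 0;0.3 0.1 6.3 0 0 0 0;0.3 0.1 6.5 0 0 0 0;0.3 0.1 6.6 0 0 0 0;0.3 0.1 6.7 0 0 0 0'; python3 -m creep '0 0 0.05 0 0 0 0;0 0 0.1 0 0 0 0;0 0 0.1 0 0 0 0'
```

```text
time: 2.8
tool_pos: [437.5, -299.1, 94.8]
tcp_rot: [-180.0, 0.2, 91.2]
ft_force: [-0.8, -0.1, 0.0]
finger_gap: -0.1
time: 3.1
tool_pos: [437.9, -299.3, 94.4]
tcp_rot: [180.0, 0.2, 91.2]
ft_force: [-0.2, -0.6, 0.6]
finger_gap: -0.0
```

```bash
python3 -m creep '0 0 0.1 0 0 0 0;0 0 0.2 0 0 0 0;0 0 0.2 0 0 0 0'; python3 -m creep '0 0 0.1 0 0 0 0;0 0 0.1 0 0 0 0'
```

```text
time: 3.4
tool_pos: [438.0, -299.5, 92.6]
tcp_rot: [179.9, 0.2, 91.2]
ft_force: [-0.2, 0.1, 2.4]
finger_gap: 0.2
time: 3.6
tool_pos: [438.1, -299.6, 92.5]
tcp_rot: [179.9, 0.2, 91.2]
ft_force: [-3.5, 2.4, 9.4]
finger_gap: 0.3
```

```bash
python3 -m creep '0.3 0 0.1 0 0 0 0;0.8 0 0.1 0 0 0 0;1.4 0 0.1 0 0 0 0;2 0 0.1 0 0 0 0;2.6 0 0.1 0 0 0 0;3 0 0.1 0 0 0 0;3 0 0.1 0 0 0 0'
python3 - <<'E'
from h import *
im=imaging.snapshot("scene"); crop("scene",90,130,330,310,3.3,"y1.png",im)
E
```

```text
time: 4.3
tool_pos: [438.3, -269.8, 92.6]
tcp_rot: [179.8, 0.3, 91.2]
ft_force: [-1.2, 0.4, 7.2]
finger_gap: 0.1
```

View pics/y1.png

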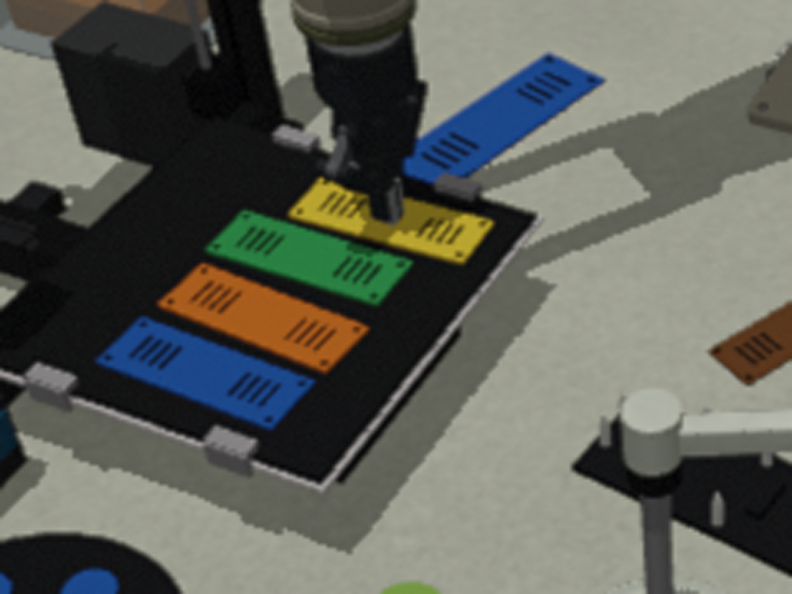

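```bash
python3 -m creep '0.5 0 0.1 0 0 0 0;1.2 0 0.1 0 0 0 0;2 0 0.1 0 0 0 0;2.8 0 0.1 0 0 0 0;3.6 0 0.1 0 0 0 0;4.4 0 0.1 0 0 0 0;5.2 0 0.1 0 0 0 0;6 0 0.1 0 0 0 0;6.8 0 0.1 0 0 0 0;7.6 0 0.1 0 0 0 0;8 0 0.1 0 0 0 0;8 0 0.1 0 0 0 0;8 0 -2 0 0 0 0;8 0 -5 0 0 0 4;12 0 -5 0 0 0 6.6;17 0 -5 0 0 0 6.6;21 0 -5 0 0 0 6.6;21 0 -5 0 0 0 6.6;21 0 -5 0 0 0 6.6'
python3 - <<'E'
from h import *
im=crop("top",300,130,550,310,3.2,"y2.png")
st()
for k,v in plates(im).items(): print(k,v)
E
```

```text
time: 6.25
tool_pos: [433.4, -58.6, 141.2]
tcp_rot: [179.9, 0.3, 91.4]
ft_force: [-0.1, 0.4, -0.2]
finger_gap: 65.9
6.3 [433.6 -59.5 141.3] [179.85   0.3   91.29] F [ 0.5 -0.  -0.2] gap 66.0 j [-14.3 -15.3 116.5  -0.3  78.6 -15.6]
blue [(array([ 630.8, -304.6]), array([ 53.3, 153.7]), np.float64(86.7))]
orange [(array([ 567.3, -298.6]), array([ 53.4, 154.3]), np.float64(85.1))]
green [(array([ 498.1, -303.4]), array([ 52.4, 152.5]), np.float64(89.0))]
yellow [(array([ 437. , -232.9]), array([51.4, 63.7]), np.float64(91.5))]
```

View pics/y2.png

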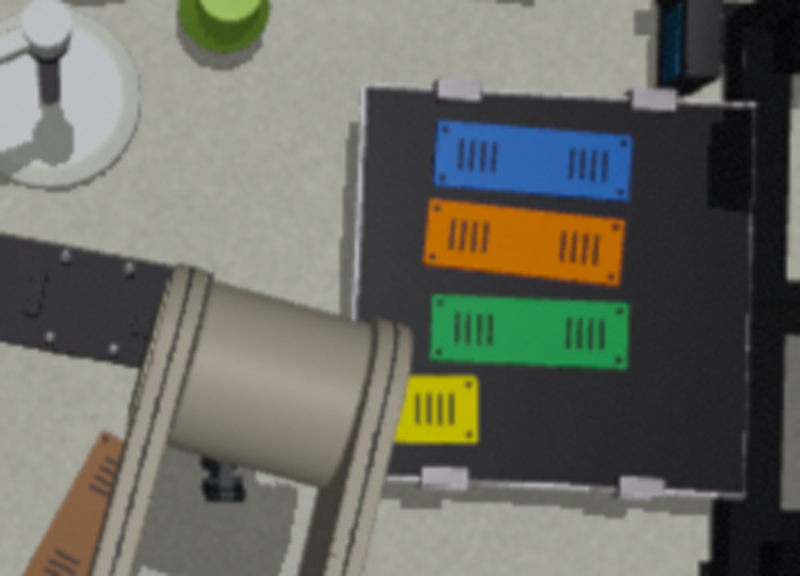

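```bash
python3 - <<'E'
from h import *
to_tool([434.5,-139,83],[180,0,91.5])
E
```

```text
turn [ 0.1  0.3 -0.2]
shift [-7.92 -0.1   5.87]
```

```bash
python3 -m creep '-4 -0.1 0 0 0 0 6.6;-7.9 -0.1 0 0.1 0.3 0 6.6;-7.9 -0.1 2 0.1 0.3 0 6.6;-7.9 -0.1 4 0.1 0.3 0 6.6;-7.9 -0.1 5.5 0.1 0.3 0 6.6;-7.9 -0.1 5.9 0.1 0.3 0 6.6;-7.9 -0.1 5.9 0.1 0.3 0 6.6'
python3 - <<'E'
from h import *
st()
im=crop("scene",90,130,330,310,3.3,"y3.png")
E
```

```text
time: 7.0
tool_pos: [433.7, -139.4, 82.0]
tcp_rot: [-180.0, -0.0, 91.2]
ft_force: [0.1, -0.2, -0.1]
finger_gap: 66.2
7.0 [ 433.7 -139.4   82. ] [-1.7995e+02 -4.0000e-02  9.1200e+01] F [ 0.1 -0.2 -0.1] gap 66.2 j [-24.3  -7.9 116.7   0.   71.2 -25.5]
```

View pics/y3.png

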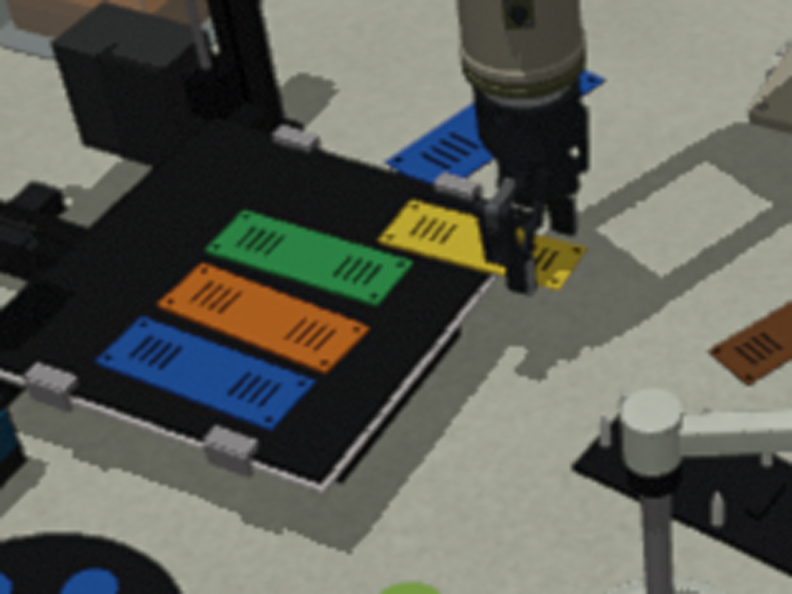

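```bash
python3 -m creep '0 0 -0.1 0 0 0 4.5;0 0 -0.1 0 0 0 4.5;0 0 -0.1 0 0 0 4.5;0 0 -0.1 0 0 0 4.5;0 0 -0.1 0 0 0 4.5' 40;  python3 -m creep '0 0 -1 0 0 0 4.5;0.4 0 -2.5 0 0 0 4.5;1 0 -4 0 0 0 4.5;1 0 -4 0 0 0 4.5;1 0 -4 0 0 0 4.5' 40
python3 - <<'E'
from h import *
st()
im=crop("scene",90,130,330,310,3.3,"y4.png")
E
```

```text
time: 7.55
tool_pos: [435.1, -139.8, 84.7]
tcp_rot: [179.9, 0.1, 91.2]
ft_force: [1.4, -2.1, 4.7]
finger_gap: 48.1
time: 8.05
tool_pos: [434.9, -129.7, 124.8]
tcp_rot: [179.8, 0.1, 91.3]
ft_force: [0.1, 0.1, -1.4]
finger_gap: 48.3
8.05 [ 434.9 -129.7  124.8] [1.7984e+02 6.0000e-02 9.1270e+01] F [ 0.1  0.1 -1.4] gap 48.3 j [-23.1 -11.5 115.1   0.   76.2 -24.4]
```

View pics/y4.png

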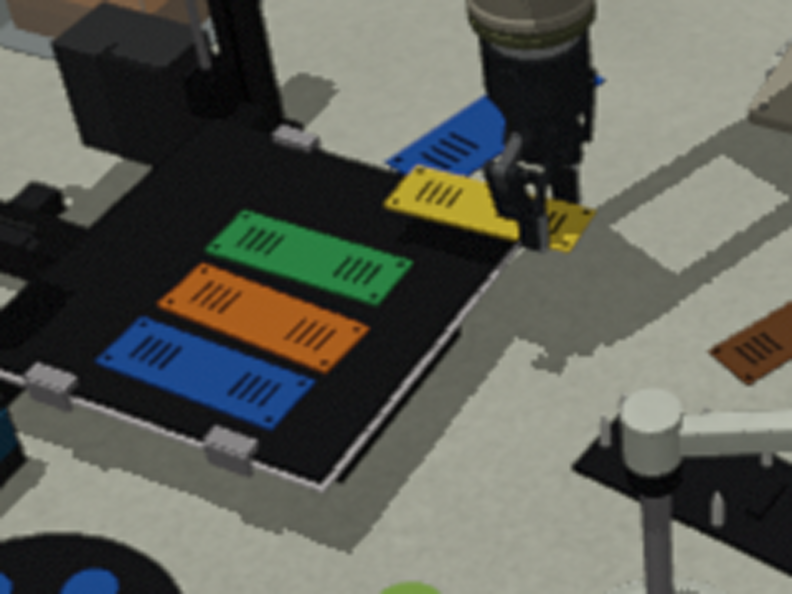

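```bash
python3 - <<'E'
from h import *
for nm,X in(("rear hi-x",(462.8,-254)),("rear lo-x",(412.8,-255)),("front hi-x",(459.4,-104.7))):
    for z in (130,133): print(nm,z,((proj("scene",(*X,z))-[90,130])*3.3).round(0))
# placement: cradle C=(517.2,32.6) yaw 80.7
a=np.radians(80.7); C=np.array([517.2,32.6]); g=C+50*np.array([np.cos(a),np.sin(a)]); print(g)
to_tool([*g,70],[180,0,80.7]); 
E
```

```text
rear hi-x 130 [381. 207.]
rear hi-x 133 [380. 204.]
rear lo-x 130 [413. 167.]
rear lo-x 133 [413. 164.]
front hi-x 130 [563. 254.]
front hi-x 133 [563. 251.]
[525.28019106  81.94278582]
turn [ 0.1  0.  10.6]
shift [20.96  9.53  5.42]
```

```bash
python3 -m creep '4 2 0 0 0 2 4.5;8 4 0 0 0 4 4.5;12 6 0 0 0 6 4.5;16 8 0 0 0 9 4.5;19 9 1 0 0 10.6 4.5;21 9.5 3 0 0 10.6 4.5;21 9.5 5.5 0 0 10.6 4.5;21 9.5 5.5 0 0 10.6 4.5;21 9.5 5.5 0 0 10.6 4.5'
python3 - <<'E'
from h import *
st()
im=crop("scene",230,200,390,330,4.5,"y5.png")
crop("top",270,180,390,270,6,"y5t.png")
E
```

```text
time: 9.0
tool_pos: [523.8, 81.9, 68.1]
tcp_rot: [-179.9, 0.1, 80.6]
ft_force: [0.3, -0.0, 0.3]
finger_gap: 48.1
9.0 [523.8  81.9  68.1] [-1.7992e+02  7.0000e-02  8.0650e+01] F [ 0.3 -0.   0.3] gap 48.1 j [ 3.400e+00  5.000e+00  1.057e+02 -1.000e-01  6.940e+01  1.280e+01]
```

View pics/y5.png

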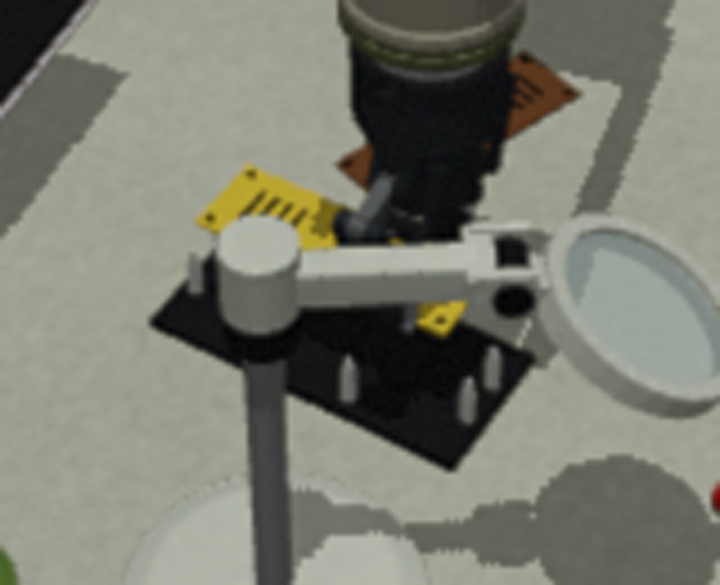

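View pics/y5t.png

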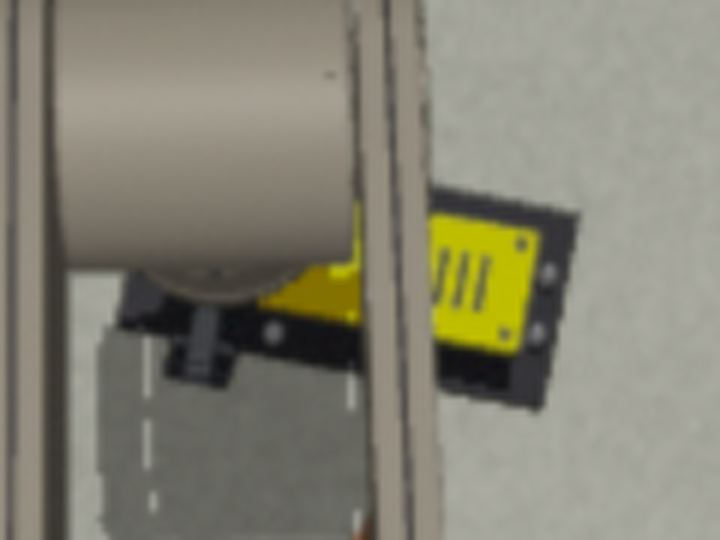

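```bash
cat >> h.py <<'E'
CR=np.array([517.2,32.6]); CA=np.radians(80.7)
def cr(p):
    d=np.array(p[:2])-CR; ey=np.array([np.cos(CA),np.sin(CA)]); ex=np.array([np.sin(CA),-np.cos(CA)])
    return np.round([d@ex,d@ey],1)
E
python3 - <<'E'
from h import *
for p in((543,230),(519,354)):
    for z in(71,74): print(z,cr(ray("top",270+p[0]/6,180+p[1]/6,z)))
for p in((549,272),(538,332),(273,332)): print("pin",cr(ray("top",270+p[0]/6,180+p[1]/6,35)))
to_tool([525.3,81.9,14])
E
```

```text
71 [ 26.1 -77. ]
74 [ 25.8 -76.9]
71 [-26.6 -76.7]
74 [-26.8 -76.6]
pin [ 13.1 -84.7]
pin [-13.  -84.8]
pin [-34.3  26.1]
shift [ 0.01 -0.05  5.62]
```

```bash
python3 -m creep '0 0 2.5 0 0 0 4.5;0 0 4 0 0 0 4.5;0 0 4.8 0 0 0 4.5;0.1 0 5.2 0 0 0 4.5;0.1 0 5.4 0 0 0 4.5;0.1 0 5.4 0 0 0 4.5'; python3 -m creep '0 0 0.1 0 0 0 4.5;0 0 0.1 0 0 0 4.5'
```

```text
time: 9.7
tool_pos: [526.1, 82.8, 16.5]
tcp_rot: [179.8, 0.0, 80.6]
ft_force: [0.1, 0.7, 0.1]
finger_gap: 48.1
time: 9.9
tool_pos: [526.6, 82.8, 16.0]
tcp_rot: [179.8, -0.0, 80.6]
ft_force: [0.1, -0.9, -0.9]
finger_gap: 48.2
```

```bash
python3 -m creep '0 -0.1 0.1 0 0 0 4.5;0 -0.1 0.2 0 0 0 4.5;0 -0.1 0.2 0 0 0 4.5'; python3 -m creep '0 0 0.15 0 0 0 4.5;0 0 0.15 0 0 0 4.5'
```

```text
time: 10.2
tool_pos: [525.5, 83.0, 13.9]
tcp_rot: [179.8, -0.0, 80.6]
ft_force: [0.1, -0.0, -0.0]
finger_gap: 48.1
time: 10.4
tool_pos: [525.3, 83.0, 12.1]
tcp_rot: [179.8, 0.0, 80.6]
ft_force: [-0.8, 0.2, -0.5]
finger_gap: 48.0
```

```bash
python3 -m creep '0 0 0.1 0 0 0 4.5;0 0 0.1 0 0 0 4.5'; python3 -m creep '0 0 0.1 0 0 0 4.5;0 0 0.1 0 0 0 4.5'
```

```text
time: 10.6
tool_pos: [525.6, 83.0, 11.6]
tcp_rot: [179.8, -0.0, 80.6]
ft_force: [-1.8, -0.6, 2.6]
finger_gap: 48.2
time: 10.8
tool_pos: [526.2, 83.0, 11.6]
tcp_rot: [179.7, -0.0, 80.6]
ft_force: [-2.4, 0.2, 9.0]
finger_gap: 47.7
```

```bash
python3 -m creep '0 0 -0.1 0 0 0 6.2;0 0 -0.1 0 0 0 6.2;0 0 -0.1 0 0 0 6.2;0 0 -3 0 0 0 6.2;0 0 -8 0 0 0 6.2;0 0 -12 0 0 0 6.2;0 0 -14 0 0 0 6.2;0 0 -14 0 0 0 6.2'
python3 - <<'E'
from h import *
st(); to_tool([498,-303,150],[180,0,89])
E
```

```text
time: 11.6
tool_pos: [528.2, 83.3, 156.0]
tcp_rot: [179.3, -0.1, 80.6]
ft_force: [-0.2, 0.7, -0.1]
finger_gap: 61.8
11.6 [528.2  83.3 156. ] [ 1.7931e+02 -1.1000e-01  8.0620e+01] F [-0.2  0.7 -0.1] gap 61.8 j [  3.5  -0.5 101.6  -0.   78.3  12.9]
turn [ 0.7 -0.1 -8.4]
shift [-38.61   3.31   0.57]
```

```bash
python3 -m creep '-5 0.4 0 0 0 -1 0;-10 0.8 0 0.3 0 -3 0;-15 1.2 0.2 0.7 0 -5 0;-20 1.6 0.5 0.7 0 -7 0;-25 2 0.5 0.7 0 -8.4 0;-30 2.6 0.5 0.7 0 -8.4 0;-35 3 0.5 0.7 0 -8.4 0;-38.6 3.3 0.5 0.7 0 -8.4 0;-38.6 3.3 2 0.7 0 -8.4 0;-38.6 3.3 3.5 0.7 0 -8.4 0;-38.6 3.3 3.5 0.7 0 -8.4 0'
python3 - <<'E'
from h import *
im=crop("top",250,170,410,290,5,"c6.png")
st(); to_tool([498,-303,95],[180,0,89])
E
```

```text
time: 12.7
tool_pos: [496.0, -300.3, 115.9]
tcp_rot: [-179.7, -0.3, 89.0]
ft_force: [-0.3, 0.5, -0.5]
finger_gap: -0.1
12.75 [ 496.8 -300.5  117.6] [-179.75   -0.26   89.08] F [0.8 0.4 0.5] gap -0.2 j [-36.3   9.5  95.2   0.1  75.7 -35.4]
turn [-0.3 -0.3  0.1]
shift [-0.26  0.13  2.25]
```

View pics/c6.png

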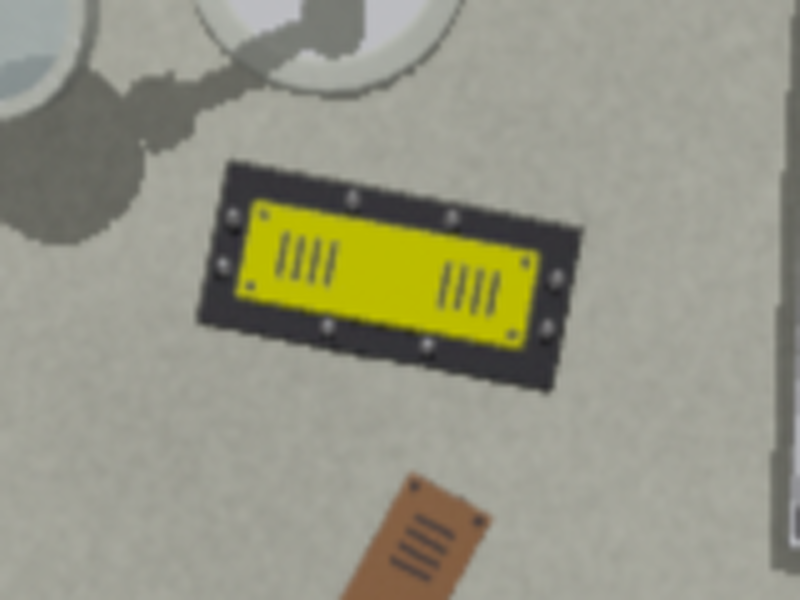

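Yellow lies flat and centred between all eight pins (crop centre about 388,275). Green is next.

```bash
python3 -m creep '-0.2 0.1 1 -0.3 -0.3 0 0;-0.2 0.1 1.8 -0.3 -0.3 0 0;-0.2 0.1 2.1 -0.3 -0.3 0 0;-0.2 0.1 2.2 -0.3 -0.3 0 0'; python3 -m creep '0 0 0.1 0 0 0 0;0 0 0.2 0 0 0 0;0 0 0.2 0 0 0 0';python3 -m creep '0 0 0.1 0 0 0 0;0 0 0.1 0 0 0 0'
```

```text
time: 13.15
tool_pos: [497.5, -301.8, 95.0]
tcp_rot: [180.0, 0.0, 89.1]
ft_force: [0.3, -0.3, -0.6]
finger_gap: 0.3
time: 13.45
tool_pos: [497.6, -301.9, 93.2]
tcp_rot: [180.0, 0.0, 89.1]
ft_force: [1.0, 0.8, -0.1]
finger_gap: 0.3
time: 13.65
tool_pos: [497.9, -302.2, 92.6]
tcp_rot: [179.9, 0.1, 89.1]
ft_force: [-0.7, 0.8, 2.6]
finger_gap: 0.4
```

```bash
python3 -m creep '0 0 0.15 0 0 0 0;0 0 0.15 0 0 0 0;0.5 0 0.15 0 0 0 0;1.3 0 0.15 0 0 0 0;2.1 0 0.15 0 0 0 0;2.9 0 0.15 0 0 0 0;3.7 0 0.15 0 0 0 0;4.5 0 0.15 0 0 0 0;5.3 0 0.15 0 0 0 0;5.8 0 0.15 0 0 0 0'; python3 -m creep '0.6 0 0.1 0 0 0 0;1.4 0 0.1 0 0 0 0;2.2 0 0.1 0 0 0 0;3 0 0.1 0 0 0 0;3.8 0 0.1 0 0 0 0;4.6 0 0.1 0 0 0 0;5.3 0 0.1 0 0 0 0;5.6 0 0.1 0 0 0 0;5.6 0 0.1 0 0 0 0;5.6 0 -2 0 0 0 0;5.6 0 -5 0 0 0 4;9 0 -5 0 0 0 6.6;14 0 -5 0 0 0 6.6;18 0 -5 0 0 0 6.6;22 0 -5 0 0 0 6.6;22 0 -5 0 0 0 6.6'
python3 - <<'E'
from h import *
im=imaging.snapshot("top"); st()
for k,v in plates(im).items(): print(k,v)
crop("top",300,130,550,310,3.2,"g2.png",im)
E
```

```text
time: 14.65
tool_pos: [499.9, -244.9, 92.6]
tcp_rot: [179.8, 0.2, 89.1]
ft_force: [-0.1, -2.7, 5.5]
finger_gap: -0.3
time: 16.25
tool_pos: [502.3, -20.1, 141.2]
tcp_rot: [179.9, 0.1, 89.4]
ft_force: [0.1, -0.8, -0.7]
finger_gap: 65.8
16.3 [502.5 -22.2 141.3] [1.7985e+02 1.5000e-01 8.9340e+01] F [ 0.5 -1.1 -0.7] gap 65.9 j [-8.300e+00 -4.300e+00  1.068e+02 -1.000e-01  7.730e+01 -7.600e+00]
blue [(array([ 630.8, -304.6]), array([ 53.3, 153.7]), np.float64(86.7))]
orange [(array([364.4,  21. ]), array([42.6, 86. ]), np.float64(154.9)), (array([ 567.3, -298.6]), array([ 53.4, 154.3]), np.float64(85.1))]
green [(array([ 501.8, -205.7]), array([ 51.7, 118.8]), np.float64(88.8))]
yellow [(array([517.6,  78.9]), array([50.3, 56.9]), np.float64(80.2))]
```

View pics/g2.png

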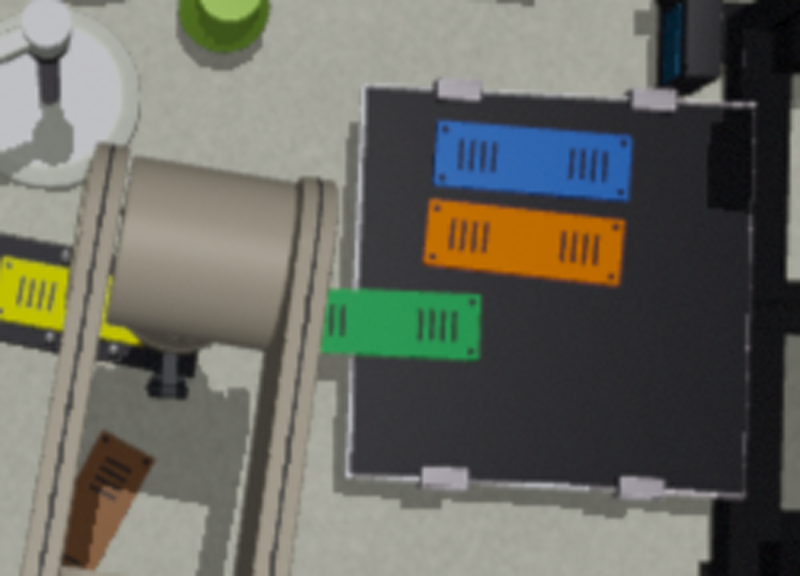

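```bash
python3 - <<'E'
from h import *
to_tool([503,-139,84],[180,0,88.8])
E
```

```text
turn [0.2 0.2 0.5]
shift [-11.66   0.17   5.76]
```

```bash
python3 -m creep '-4 0.1 0 0 0 0 6.6;-8 0.1 0 0 0 0 6.6;-11.6 0.1 0 0.1 0.2 0.5 6.6;-11.6 0.1 2 0.1 0.2 0.5 6.6;-11.6 0.1 4 0.1 0.2 0.5 6.6;-11.6 0.1 5.4 0.1 0.2 0.5 6.6;-11.6 0.1 5.8 0.1 0.2 0.5 6.6;-11.6 0.1 5.8 0.1 0.2 0.5 6.6'
python3 - <<'E'
from h import *
st()
im=crop("scene",90,130,330,310,3.3,"g3.png")
E
```

```text
time: 17.1
tool_pos: [501.7, -138.3, 82.9]
tcp_rot: [-180.0, -0.1, 88.8]
ft_force: [0.9, -0.6, -0.1]
finger_gap: 66.2
17.1 [ 501.7 -138.3   82.9] [-1.7996e+02 -8.0000e-02  8.8840e+01] F [ 0.9 -0.6 -0.1] gap 66.2 j [-2.110e+01  2.400e+00  1.067e+02  1.000e-01  7.100e+01 -2.000e+01]
```

View pics/g3.png

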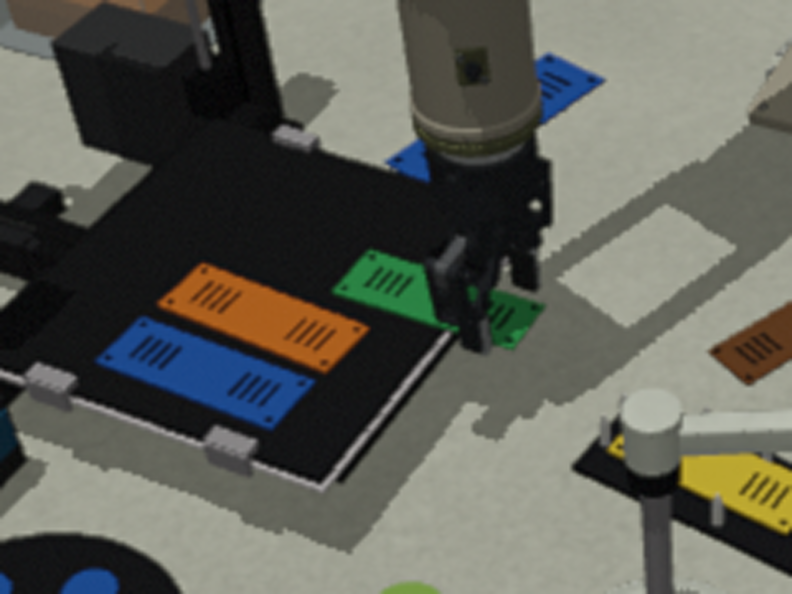

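```bash
python3 -m creep '0 0 -0.15 0 0 0 4.5;0 0 -0.15 0 0 0 4.5;0 0 -0.15 0 0 0 4.5;0 0 -0.15 0 0 0 4.5;0 0 -0.15 0 0 0 4.5' 40;  python3 -m creep '0 0 -1 0 0 0 4.5;0.4 0 -2.5 0 0 0 4.5;1 0 -4 0 0 0 4.5;1 0 -4 0 0 0 4.5;1 0 -4 0 0 0 4.5' 40
python3 - <<'E'
from h import *
st()
a=np.radians(80.7); C=np.array([517.2,32.6]); g=C+50*np.array([np.cos(a),np.sin(a)])
to_tool([*g,70],[180,0,80.7]); 
im=crop("scene",90,130,330,310,3.3,"g4.png")
E
```

```text
time: 17.65
tool_pos: [503.1, -138.6, 86.0]
tcp_rot: [179.9, -0.0, 88.9]
ft_force: [1.7, 0.2, 2.8]
finger_gap: 48.0
time: 18.15
tool_pos: [503.8, -128.5, 127.1]
tcp_rot: [179.8, 0.0, 88.9]
ft_force: [-0.4, 0.5, -1.5]
finger_gap: 48.2
18.15 [ 503.8 -128.5  127.1] [1.7976e+02 2.0000e-02 8.8900e+01] F [-0.4  0.5 -1.5] gap 48.2 j [-2.00e+01 -9.00e-01  1.05e+02  1.00e-01  7.56e+01 -1.89e+01]
turn [0.2 0.  8.2]
shift [21.09  1.72  5.71]
```

View pics/g4.png

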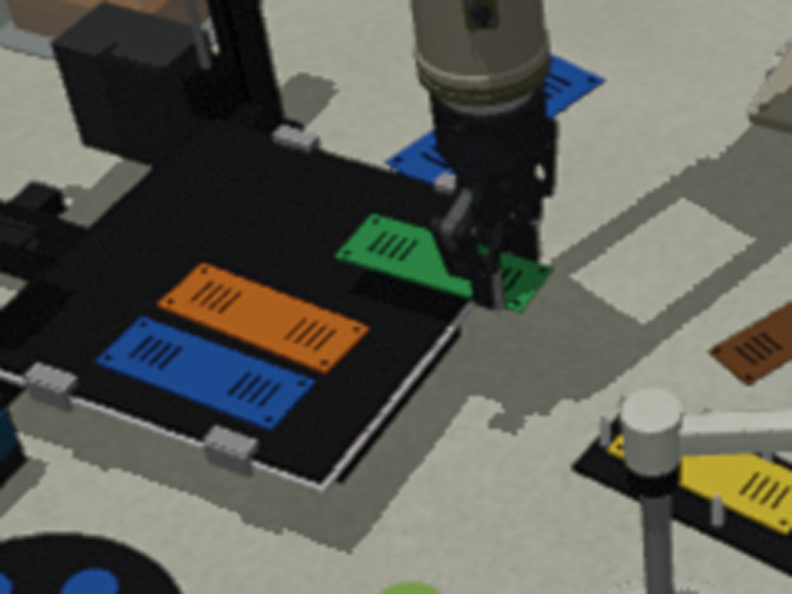

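```bash
python3 -m creep '4 0.3 0 0 0 2 4.5;8 0.6 0 0 0 4 4.5;12 1 0 0 0 6 4.5;16 1.4 0 0 0 8.2 4.5;19 1.6 1 0 0 8.2 4.5;21 1.7 3 0 0 8.2 4.5;21 1.7 5.7 0.2 0 8.2 4.5;21 1.7 5.7 0.2 0 8.2 4.5;21 1.7 5.7 0.2 0 8.2 4.5'
python3 - <<'E'
from h import *
im=crop("top",270,180,390,270,6,"g5t.png")
st(); to_tool([525.3,82,19],[180,0,80.7])
E
```

```text
time: 19.1
tool_pos: [523.4, 80.9, 68.5]
tcp_rot: [-179.8, 0.0, 80.7]
ft_force: [0.0, -0.1, -0.6]
finger_gap: 47.6
19.15 [524.5  80.8  69.7] [-1.7995e+02 -1.0000e-02  8.0660e+01] F [-0.2  0.3  0.6] gap 47.8 j [  3.2   4.9 105.6   0.   69.6  12.5]
turn [-0.1 -0.  -0. ]
shift [0.13 0.06 5.07]
```

View pics/g5t.png

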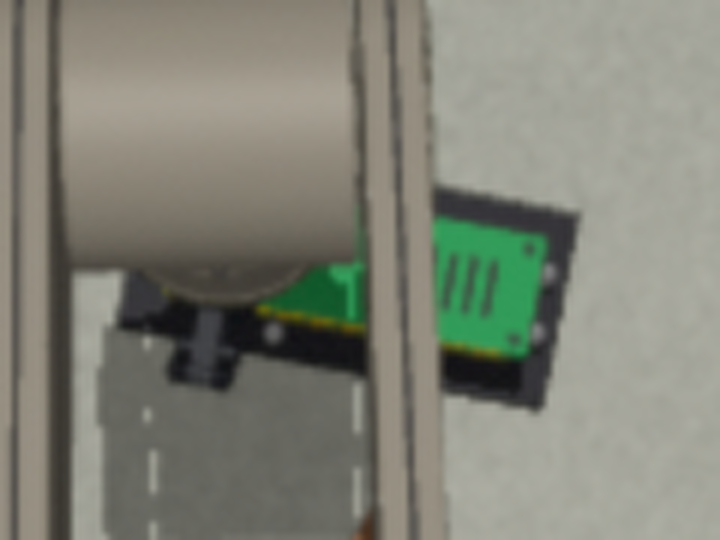

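```bash
python3 - <<'E'
from h import *
for p in((551,235),(527,359)): print(cr(ray("top",270+p[0]/6,180+p[1]/6,75)))
E
```

```text
[ 24.3 -80.5]
[-28.3 -80.1]
```

```bash
python3 -m creep '0.4 0.15 2 0 0 0 4.5;0.4 0.15 3.5 0 0 0 4.5;0.4 0.15 4.4 0 0 0 4.5;0.4 0.15 4.8 0 0 0 4.5;0.4 0.15 5 0 0 0 4.5;0.4 0.15 5 0 0 0 4.5'; python3 -m creep '0 0 0.1 0 0 0 4.5;0 0 0.2 0 0 0 4.5'; python3 -m creep '0 0 0.1 0 0 0 4.5;0 0 0.1 0 0 0 4.5'
```

```text
time: 19.75
tool_pos: [526.7, 84.4, 19.9]
tcp_rot: [-180.0, -0.0, 80.7]
ft_force: [-0.2, -0.2, -0.0]
finger_gap: 47.9
time: 19.95
tool_pos: [527.3, 84.4, 18.5]
tcp_rot: [180.0, -0.0, 80.6]
ft_force: [-0.4, -0.6, -0.2]
finger_gap: 47.6
time: 20.15
tool_pos: [527.4, 84.4, 17.6]
tcp_rot: [180.0, -0.0, 80.7]
ft_force: [-0.1, -0.4, -0.2]
finger_gap: 47.9
```

```bash
python3 -m creep '0 -0.1 0.1 0 0 0 4.5;0 -0.1 0.15 0 0 0 4.5'; python3 -m creep '0 0 0.1 0 0 0 4.5;0 0 0.15 0 0 0 4.5'; python3 -m creep '0 0 0.1 0 0 0 4.5;0 0 0.1 0 0 0 4.5'
```

```text
time: 20.35
tool_pos: [526.3, 84.6, 16.1]
tcp_rot: [180.0, -0.0, 80.7]
ft_force: [0.4, 0.2, 0.3]
finger_gap: 47.4
time: 20.55
tool_pos: [526.6, 84.6, 15.6]
tcp_rot: [180.0, -0.0, 80.7]
ft_force: [-6.9, -0.2, 14.5]
finger_gap: 47.7
time: 20.75
tool_pos: [527.1, 84.7, 15.7]
tcp_rot: [179.9, -0.0, 80.7]
ft_force: [-4.0, 0.1, 9.7]
finger_gap: 48.0
```

```bash
python3 -m creep '0 0 -0.1 0 0 0 6.2;0 0 -0.1 0 0 0 6.2;0 0 -0.1 0 0 0 6.2;0 0 -3 0 0 0 6.2;0 0 -8 0 0 0 6.2;0 0 -12 0 0 0 6.2;0 0 -14 0 0 0 6.2;-8 0 -14 0 0 0 6.2;-13 1 -14 0 0 0 5;-18 1 -14 0 0 -3 0;-23 1 -14 0 0 -3 0;-27 0 -14 0 0 -4 0;-31 -1 -14 0 0 -4 0;-34 -2 -14 0 0 -4 0;-35 -3 -14 0 0 -4 0;-36 -3 -14 0 0 -4 0'
python3 - <<'E'
from h import *
im=crop("top",250,170,410,290,5,"c7.png")
for k,v in plates(im).items(): print(k,v)
print("green@21",plates(im,(270,180,390,270),21).get('green'))
st(); to_tool([567,-297,96],[180,0,86])
E
```

```text
time: 22.35
tool_pos: [437.6, -266.4, 155.1]
tcp_rot: [180.0, -0.1, 84.5]
ft_force: [0.7, 0.3, 0.3]
finger_gap: -0.1
blue [(array([ 630.7, -304.6]), array([ 53.5, 153.7]), np.float64(86.7))]
orange [(array([360.2,  23.5]), array([43.7, 91.4]), np.float64(154.9)), (array([ 567.3, -298.2]), array([ 53.4, 153.5]), np.float64(85.1))]
green [(array([511.3,  34.4]), array([ 49.9, 143.4]), np.float64(81.2))]
green@21 [(array([517.9,  33.7]), array([ 52.5, 150.9]), np.float64(81.2))]
22.4 [ 438.2 -267.1  155.4] [179.92  -0.    84.58] F [-0.9 -0.2  0.7] gap -0.1 j [-37.1  -3.3 104.3   0.   78.9 -31.7]
turn [ 0.1 -0.  -1.4]
shift [-1.76 13.09  5.95]
```

View pics/c7.png

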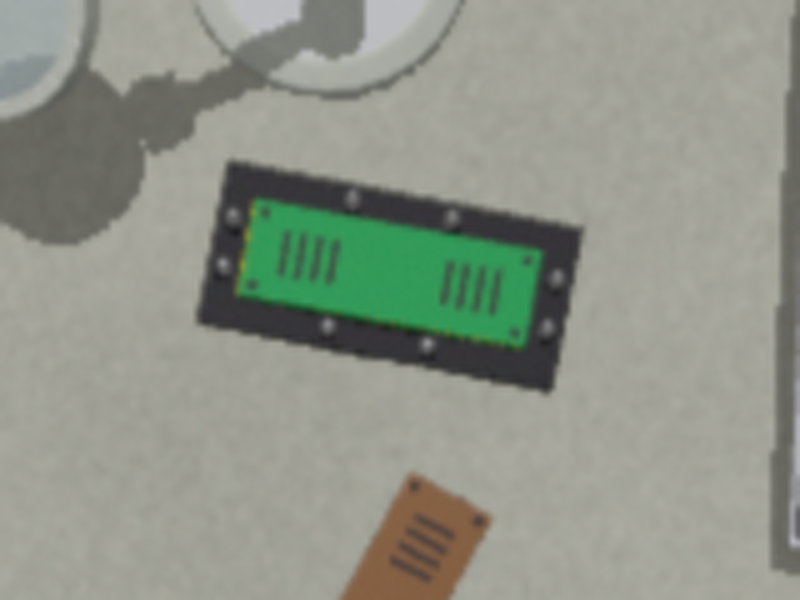

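```bash
python3 -m creep '-1 4.5 0 0 0 -1 0;-1.8 9 0 0 0 -1.4 0;-1.8 13 0 0 0 -1.4 0;-1.8 13 2 0 0 -1.4 0;-1.8 13 4 0 0 -1.4 0;-1.8 13.1 5.4 0 0 -1.4 0;-1.8 13.1 5.9 0 0 -1.4 0;-1.8 13.1 5.9 0 0 -1.4 0'; python3 -m creep '0 0 0.1 0 0 0 0;0 0 0.2 0 0 0 0'; python3 -m creep '0 0 0.1 0 0 0 0;0 0 0.2 0 0 0 0'
```

```text
time: 23.2
tool_pos: [566.8, -296.4, 95.7]
tcp_rot: [180.0, -0.1, 86.0]
ft_force: [0.2, -0.1, -0.2]
finger_gap: 0.3
time: 23.4
tool_pos: [567.5, -296.8, 95.0]
tcp_rot: [179.9, -0.0, 86.0]
ft_force: [0.2, -0.1, 0.2]
finger_gap: 0.0
time: 23.6
tool_pos: [567.9, -297.2, 94.0]
tcp_rot: [179.8, 0.0, 86.0]
ft_force: [-0.9, -0.5, -0.5]
finger_gap: -0.3
```

```bash
python3 -m creep '0 0 0.15 0 0 0 0;0 0 0.2 0 0 0 0'; python3 -m creep '0 0 0.1 0 0 0 0;0 0 0.15 0 0 0 0'
```

```text
time: 23.8
tool_pos: [568.1, -297.4, 92.6]
tcp_rot: [179.8, 0.1, 86.0]
ft_force: [-2.1, 1.2, 7.2]
finger_gap: -0.3
time: 24.0
tool_pos: [568.4, -297.6, 92.6]
tcp_rot: [179.7, 0.1, 86.0]
ft_force: [-4.7, 2.3, 12.1]
finger_gap: -0.4
```

```bash
python3 -m creep '0.5 0 0.12 0 0 0 0;1.3 -0.1 0.12 0 0 0 0;2.1 -0.15 0.12 0 0 0 0;2.9 -0.2 0.12 0 0 0 0;3.7 -0.25 0.12 0 0 0 0;4.5 -0.3 0.12 0 0 0 0;5.3 -0.37 0.12 0 0 0 0;5.5 -0.38 0.12 0 0 0 0'; python3 -m creep '0.6 0 0.12 0 0 0 0;1.4 -0.1 0.12 0 0 0 0;2.2 -0.15 0.12 0 0 0 0;3 -0.2 0.12 0 0 0 0;3.8 -0.25 0.12 0 0 0 0;4.6 -0.3 0.12 0 0 0 0;5 -0.35 0.12 0 0 0 0;5 -0.35 0.12 0 0 0 0;5 -0.35 -2 0 0 0 0;5 -0.35 -5 0 0 0 4;9 -0.6 -5 0 0 0 6.6;14 -1 -5 0 0 0 6.6;18 -1.2 -5 0 0 0 6.6;22 -1.5 -5 0 0 0 6.6;22 -1.5 -5 0 0 0 6.6'
python3 - <<'E'
from h import *
im=imaging.snapshot("top"); st()
for k,v in plates(im).items(): print(k,v)
crop("top",300,130,550,310,3.2,"o2.png",im)
E
```

```text
time: 24.8
tool_pos: [569.4, -242.4, 92.6]
tcp_rot: [179.6, 0.2, 86.0]
ft_force: [-0.8, -2.8, 6.3]
finger_gap: 0.1
time: 26.3
tool_pos: [568.6, -16.6, 141.4]
tcp_rot: [179.7, 0.1, 86.3]
ft_force: [0.1, 0.1, -0.2]
finger_gap: 65.9
26.35 [568.8 -19.  141.5] [1.7964e+02 1.4000e-01 8.6250e+01] F [-0.9 -0.7  0.2] gap 66.0 j [-7.   5.8 96.6 -0.1 77.2 -3.2]
blue [(array([ 630.8, -304.6]), array([ 53.3, 153.7]), np.float64(86.7))]
orange [(array([ 568.4, -204.2]), array([ 52.9, 131.8]), np.float64(85.1))]
green [(array([506.6,   1.1]), array([47.4, 74.2]), np.float64(80.2))]
```

View pics/o2.png

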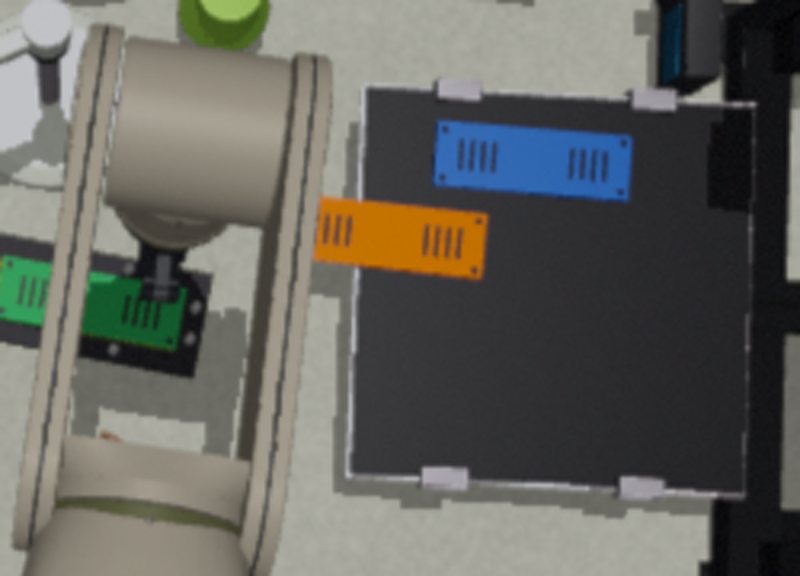

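```bash
python3 - <<'E'
from h import *
to_tool([573.3,-144,84],[180,0,85.1])
E
```

```text
turn [0.4 0.1 1.2]
shift [-12.43   1.23   5.78]
```

```bash
python3 -m creep '-4 0.4 0 0 0 0 6.6;-8 0.8 0 0 0 0 6.6;-12.4 1.2 0 0.4 0.1 1.2 6.6;-12.4 1.2 2 0.4 0.1 1.2 6.6;-12.4 1.2 4 0.4 0.1 1.2 6.6;-12.4 1.2 5.4 0.4 0.1 1.2 6.6;-12.4 1.2 5.8 0.4 0.1 1.2 6.6;-12.4 1.2 5.8 0.4 0.1 1.2 6.6'
python3 - <<'E'
from h import *
st()
im=crop("scene",90,130,330,310,3.3,"o3.png")
E
```

```text
time: 27.15
tool_pos: [572.4, -143.6, 83.1]
tcp_rot: [-179.9, 0.0, 85.1]
ft_force: [-0.1, 0.9, 0.0]
finger_gap: 66.0
27.15 [ 572.4 -143.6   83.1] [-1.7987e+02  2.0000e-02  8.5050e+01] F [-0.1  0.9  0. ] gap 66.0 j [-19.   12.8  95.3  -0.1  72.1 -14.1]
```

View pics/o3.png

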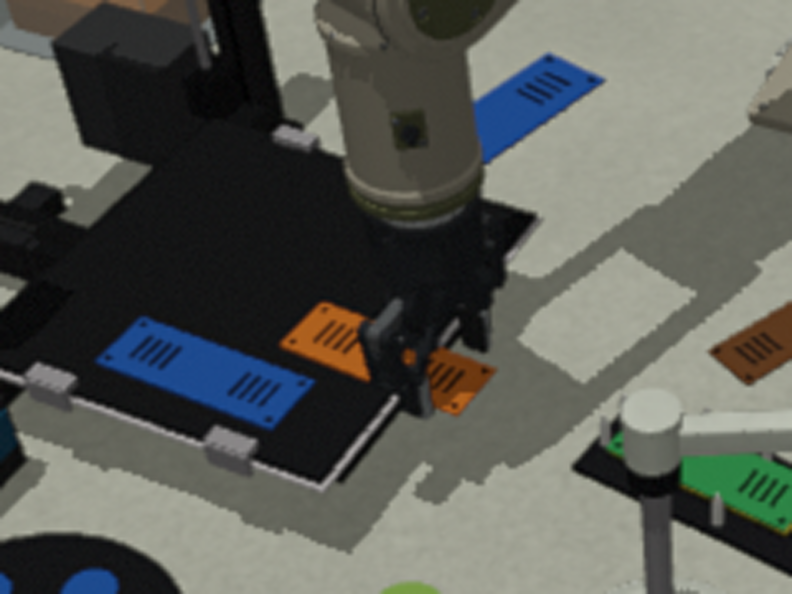

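Fingers straddle the overhang, clear of the edge. Next I'll close, lift and look.

```bash
python3 -m creep '0 0 -0.15 0 0 0 4.5;0 0 -0.15 0 0 0 4.5;0 0 -0.15 0 0 0 4.5;0 0 -0.15 0 0 0 4.5;0 0 -0.15 0 0 0 4.5' 40;  python3 -m creep '0 0 -1 0 0 0 4.5;0.4 0 -2.5 0 0 0 4.5;1 0 -4 0 0 0 4.5;1 0 -4 0 0 0 4.5;1 0 -4 0 0 0 4.5' 40
python3 - <<'E'
from h import *
st()
a=np.radians(80.7); C=np.array([517.2,32.6]); g=C+50*np.array([np.cos(a),np.sin(a)])
to_tool([*g,70],[180,0,80.7]); 
im=crop("scene",90,130,330,310,3.3,"o4.png")
E
```

```text
time: 27.7
tool_pos: [573.9, -143.8, 86.5]
tcp_rot: [179.9, 0.1, 85.1]
ft_force: [1.8, 0.9, 3.1]
finger_gap: 47.5
time: 28.2
tool_pos: [575.4, -133.6, 127.5]
tcp_rot: [179.8, 0.1, 85.1]
ft_force: [0.3, 0.2, -0.9]
finger_gap: 47.9
28.2 [ 575.4 -133.6  127.5] [1.7983e+02 9.0000e-02 8.5110e+01] F [ 0.3  0.2 -0.9] gap 47.9 j [-18.    9.9  93.6  -0.   76.3 -13.1]
turn [0.2 0.1 4.4]
shift [21.06 -6.84  5.7 ]
```

View pics/o4.png

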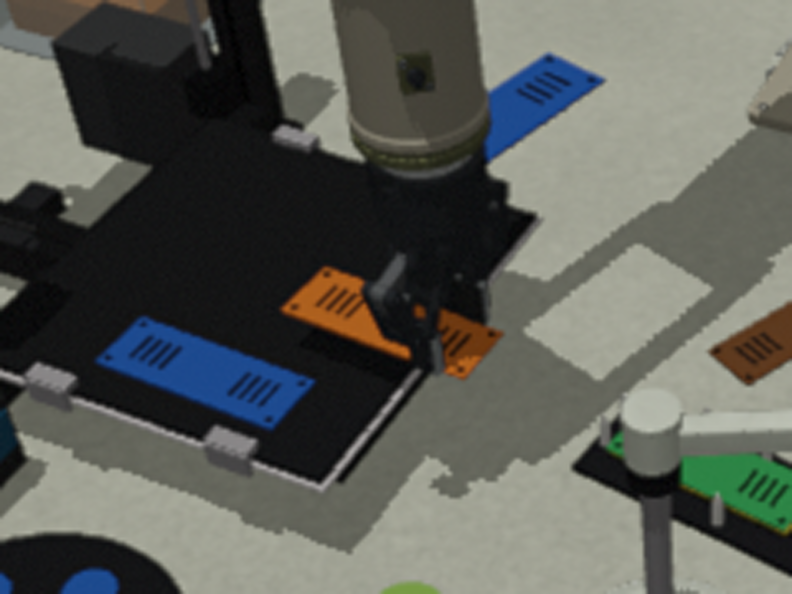

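```bash
python3 -m creep '4 -1.3 0 0 0 1 4.5;8 -2.6 0 0 0 2 4.5;12 -4 0 0 0 3 4.5;16 -5.2 0 0 0 4.4 4.5;19 -6.2 1 0 0 4.4 4.5;21 -6.8 3 0 0 4.4 4.5;21 -6.8 5.5 0.2 0 4.4 4.5;21 -6.8 5.5 0.2 0 4.4 4.5;21 -6.8 5.5 0.2 0 4.4 4.5'
python3 - <<'E'
from h import *
im=crop("top",270,180,390,270,6,"o5t.png")
st()
E
```

```text
time: 29.15
tool_pos: [524.1, 81.1, 70.5]
tcp_rot: [-179.8, 0.1, 80.7]
ft_force: [0.4, -0.5, -0.2]
finger_gap: 48.0
29.2 [525.2  80.9  71.7] [-1.7989e+02  8.0000e-02  8.0670e+01] F [ 0.7 -0.  -0.2] gap 47.8 j [ 3.300e+00  5.000e+00  1.053e+02 -1.000e-01  6.990e+01  1.260e+01]
```

View pics/o5t.png

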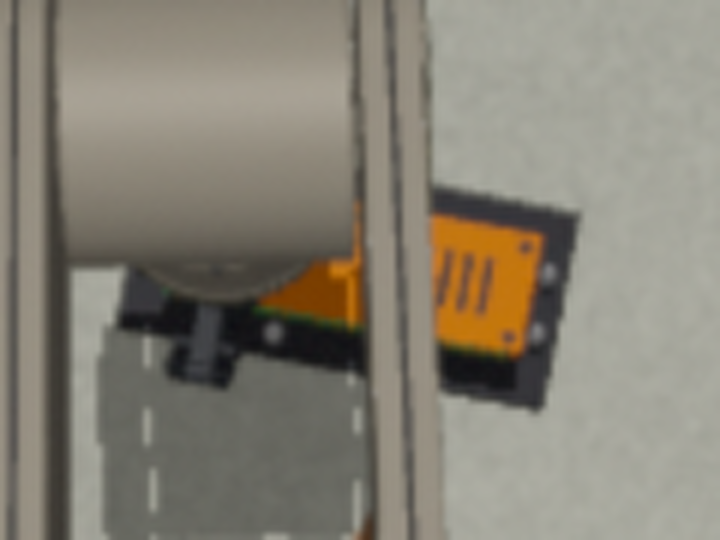

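```bash
python3 -m creep '0.2 0 2 0 0 0 4.5;0.2 0 3.5 0 0 0 4.5;0.2 0 4.4 0 0 0 4.5;0.2 0 4.8 0 0 0 4.5;0.2 0 4.9 0 0 0 4.5;0.2 0 4.9 0 0 0 4.5'; python3 -m creep '0 0 0.15 0 0 0 4.5;0 0 0.25 0 0 0 4.5'; python3 -m creep '0 0 0.15 0 0 0 4.5;0 0 0.15 0 0 0 4.5'
```

```text
time: 29.8
tool_pos: [525.7, 82.8, 23.0]
tcp_rot: [-179.9, 0.1, 80.7]
ft_force: [0.7, -0.1, -0.6]
finger_gap: 47.9
time: 30.0
tool_pos: [526.3, 82.8, 21.1]
tcp_rot: [-180.0, 0.1, 80.7]
ft_force: [-0.1, 0.3, -0.6]
finger_gap: 48.0
time: 30.2
tool_pos: [526.3, 82.9, 19.6]
tcp_rot: [-180.0, 0.1, 80.7]
ft_force: [0.1, 0.3, -1.0]
finger_gap: 47.4
```

```bash
python3 -m creep '0 0 0.1 0 0 0 4.5;0 0 0.1 0 0 0 4.5'; python3 -m creep '0 0 0.1 0 0 0 4.5;0 0 0.1 0 0 0 4.5';  python3 -m creep '0 0 0.1 0 0 0 4.5;0 0 0.1 0 0 0 4.5'
```

```text
time: 30.4
tool_pos: [526.4, 82.9, 18.6]
tcp_rot: [-180.0, 0.1, 80.7]
ft_force: [0.6, -0.4, -0.0]
finger_gap: 47.8
time: 30.6
tool_pos: [526.6, 82.9, 18.4]
tcp_rot: [-180.0, 0.1, 80.7]
ft_force: [-3.7, -0.2, 6.8]
finger_gap: 47.9
time: 30.8
tool_pos: [527.4, 82.9, 18.5]
tcp_rot: [179.9, 0.0, 80.7]
ft_force: [-1.2, -0.4, 6.4]
finger_gap: 47.6
```

```bash
python3 -m creep '0 0 -0.1 0 0 0 6.2;0 0 -0.1 0 0 0 6.2;0 0 -0.1 0 0 0 6.2;0 0 -3 0 0 0 6.2;0 0 -8 0 0 0 6.2;0 0 -12 0 0 0 6.2;0 0 -13 0 0 0 6.2;-5 1 -13 0 0 0 6.2;-10 2 -13 0 0 0 5;-15 4 -13 0 0 -3 0;-20 7 -13 0 0 -6 0;-25 10 -13 0 0 -6 0;-29 13 -13 0 0 -6 0;-33 15 -13 0 0 -6 0;-36 16.5 -13 0 0 -6 0;-36 16.5 -13 0 0 -6 0;-36 16.5 -13 0 0 -6 0'
python3 - <<'E'
from h import *
im=crop("top",250,170,410,290,5,"c8.png")
for k,v in plates(im).items(): print(k,v)
print("orange@23",plates(im,(270,180,390,270),23.5).get('orange'))
st(); to_tool([631,-303,96],[180,0,86.7])
E
```

```text
time: 32.5
tool_pos: [630.8, -299.9, 146.6]
tcp_rot: [-179.9, -0.0, 86.5]
ft_force: [1.2, 0.7, 1.1]
finger_gap: -0.1
blue [(array([ 633.6, -259.2]), array([52.4, 62.7]), np.float64(87.1))]
orange [(array([360.2,  23.5]), array([43.7, 91.4]), np.float64(154.9)), (array([512.1,  33.9]), array([ 51.4, 144.4]), np.float64(80.9))]
orange@23 [(array([518.5,  33.1]), array([ 54. , 151.8]), np.float64(80.9))]
32.55 [ 631.  -298.6  147.4] [-1.7996e+02 -3.0000e-02  8.6630e+01] F [ 0.3  0.1 -1.1] gap 0.2 j [-29.5  25.3  72.9   0.   81.9 -26.2]
turn [-0.  -0.  -0.1]
shift [-0.44  0.03  5.14]
```

View pics/c8.png

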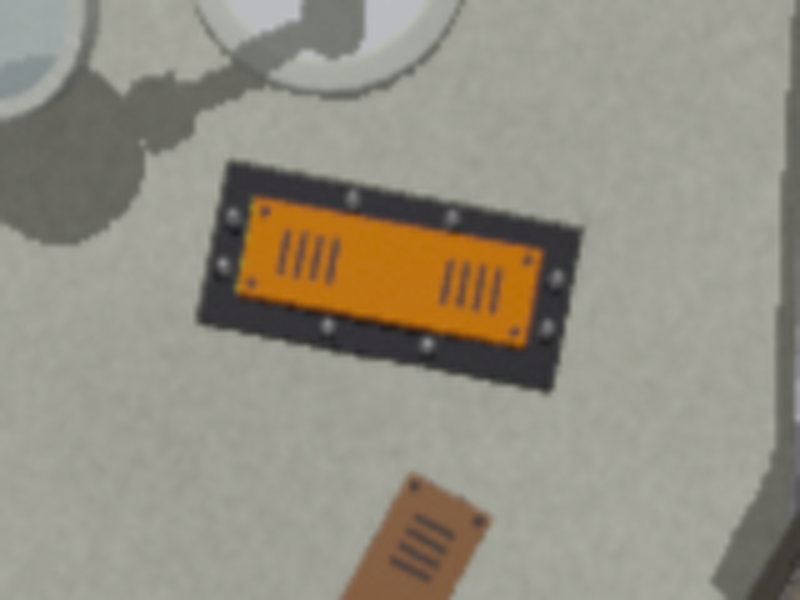

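```bash
python3 -m creep '-0.4 0 2 0 0 0 0;-0.4 0 4 0 0 0 0;-0.4 0 5 0 0 0 0;-0.4 0 5.2 0 0 0 0;-0.4 0 5.2 0 0 0 0'; python3 -m creep '0 0 0.15 0 0 0 0;0 0 0.25 0 0 0 0'; python3 -m creep '0 0 0.1 0 0 0 0;0 0 0.15 0 0 0 0'
```

```text
time: 33.05
tool_pos: [630.9, -301.7, 95.8]
tcp_rot: [-180.0, -0.0, 86.7]
ft_force: [-0.2, 0.4, 0.5]
finger_gap: -0.2
time: 33.25
tool_pos: [631.7, -301.8, 94.8]
tcp_rot: [179.9, 0.0, 86.7]
ft_force: [0.2, 0.8, 0.2]
finger_gap: -0.2
time: 33.45
tool_pos: [632.1, -302.0, 94.0]
tcp_rot: [179.9, 0.0, 86.7]
ft_force: [0.4, -0.1, 0.7]
finger_gap: 0.1
```

```bash
python3 -m creep '0 0 0.15 0 0 0 0;0 0 0.2 0 0 0 0'; python3 -m creep '0 0 0.1 0 0 0 0;0 0 0.15 0 0 0 0'
```

```text
time: 33.65
tool_pos: [632.3, -302.2, 92.6]
tcp_rot: [179.8, 0.1, 86.7]
ft_force: [-1.4, 0.9, 6.5]
finger_gap: -0.0
time: 33.85
tool_pos: [632.6, -302.4, 92.6]
tcp_rot: [179.8, 0.1, 86.7]
ft_force: [-5.1, 2.6, 11.4]
finger_gap: 0.2
```

```bash
python3 -m creep '0.5 0 0.12 0 0 0 0;1.3 -0.1 0.12 0 0 0 0;2.1 -0.12 0.12 0 0 0 0;2.9 -0.17 0.12 0 0 0 0;3.7 -0.2 0.12 0 0 0 0;4.5 -0.25 0.12 0 0 0 0;5.3 -0.3 0.12 0 0 0 0;5.5 -0.3 0.12 0 0 0 0'; python3 -m creep '0.6 0 0.12 0 0 0 0;1.4 -0.1 0.12 0 0 0 0;2.2 -0.12 0.12 0 0 0 0;3 -0.17 0.12 0 0 0 0;3.8 -0.2 0.12 0 0 0 0;4.6 -0.25 0.12 0 0 0 0;5.4 -0.3 0.12 0 0 0 0;5.4 -0.3 0.12 0 0 0 0;5.4 -0.3 -2 0 0 0 0;5.4 -0.3 -5 0 0 0 4;9 -3 -5 0 0 0 6.6;13 -6 -5 0 0 0 6.6;17 -9 -5 0 0 0 6.6;20 -12 -5 0 0 0 6.6;20 -13 -5 0 0 0 6.6'
python3 - <<'E'
from h import *
im=imaging.snapshot("top"); st()
for k,v in plates(im).items(): print(k,v)
crop("top",300,130,550,310,3.2,"b2.png",im)
E
```

```text
time: 34.65
tool_pos: [633.7, -247.1, 92.6]
tcp_rot: [179.7, 0.2, 86.7]
ft_force: [-0.0, -2.9, 6.4]
finger_gap: 0.2
time: 36.15
tool_pos: [512.1, -35.9, 140.2]
tcp_rot: [179.8, 0.1, 86.9]
ft_force: [0.5, -1.0, 0.6]
finger_gap: 66.1
36.2 [512.2 -37.6 140.5] [1.7979e+02 1.3000e-01 8.6900e+01] F [ 1.1 -1.2 -0.4] gap 65.8 j [-9.800e+00 -2.600e+00  1.053e+02 -1.000e-01  7.710e+01 -6.700e+00]
blue [(array([ 664.8, -179.2]), array([ 52.4, 149.2]), np.float64(72.8))]
orange [(array([517.5,  68.2]), array([51.4, 74.6]), np.float64(81.2))]
```

View pics/b2.png

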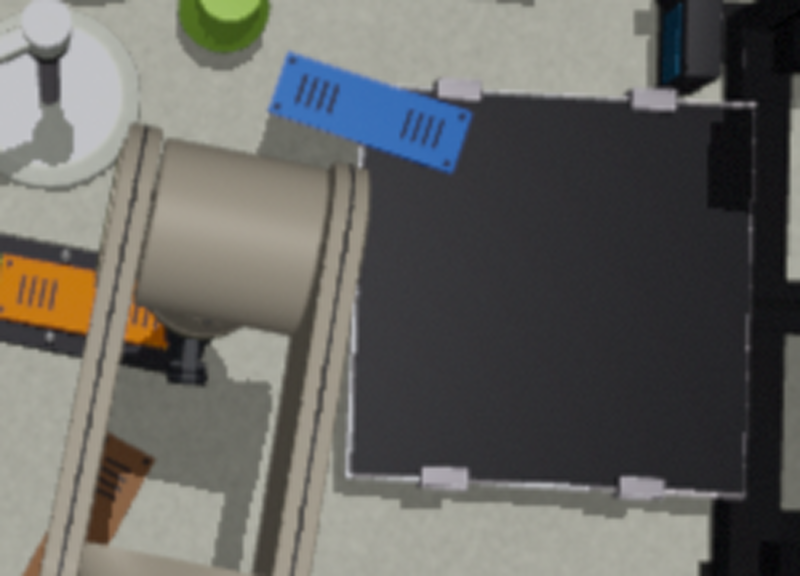

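```bash
python3 - <<'E'
from h import *
crop("scene",90,160,300,340,3.5,"b3s.png")
im=imaging.snapshot("top")
for k,v in plates(im).items(): print(k,v)
crop("top",350,110,470,210,6,"b3.png",im)
print("vase",ray("top",370,131,90).round(0))
to_tool([679.5,-131.5,84],[180,0,72.8])
E
```

```text
blue [(array([ 678.4, -174.1]), array([ 52.5, 135.5]), np.float64(28.5))]
orange [(array([517.2,  66.9]), array([51.1, 77.5]), np.float64(80.9))]
vase [747. -65.  90.]
turn [ 0.4  0.1 14. ]
shift [-8.21 16.9   5.89]
```

View pics/b3s.png

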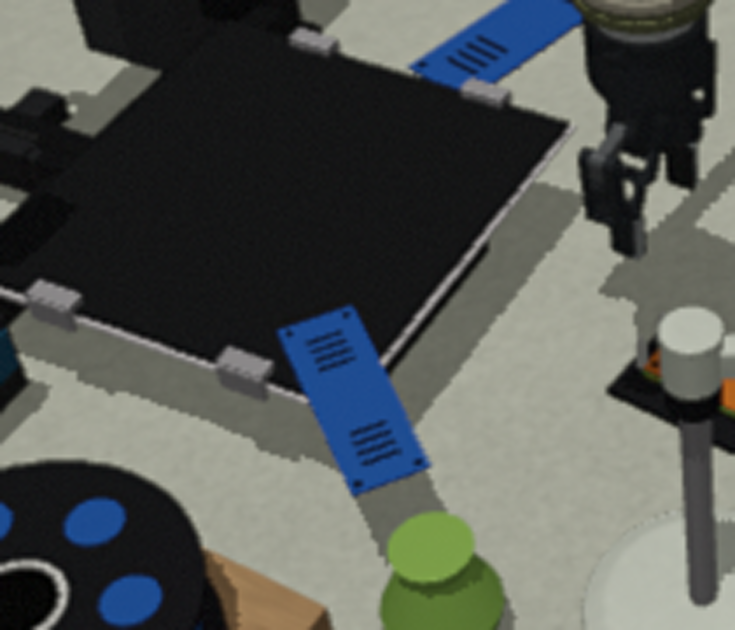

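View pics/b3.png

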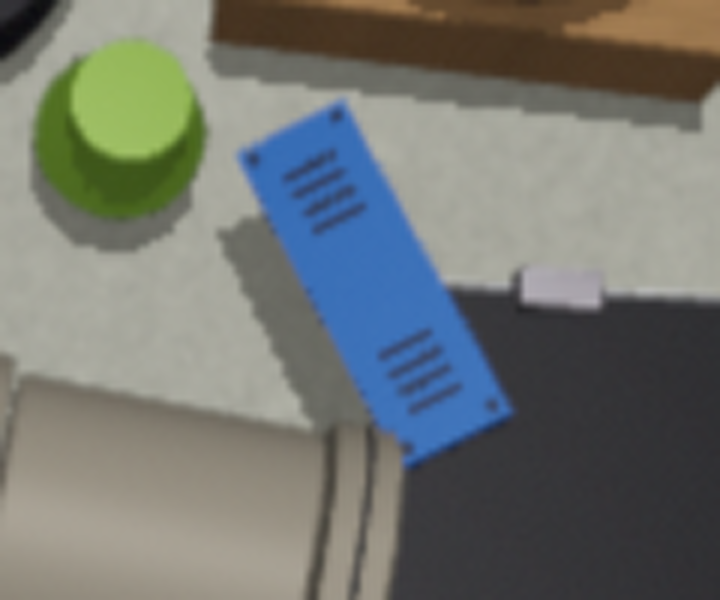

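```bash
python3 - <<'E'
from h import *
crop("scene",90,160,300,340,3.5,"b4s.png")
im=imaging.snapshot("top")
crop("top",350,110,470,210,6,"b4.png",im); st()
E
```

```text
36.4 [515.9 -40.6 141.6] [179.6    0.18  86.68] F [ 1.   0.2 -0.8] gap 66.3 j [-1.010e+01 -2.200e+00  1.048e+02 -1.000e-01  7.700e+01 -6.700e+00]
```

View pics/b4s.png

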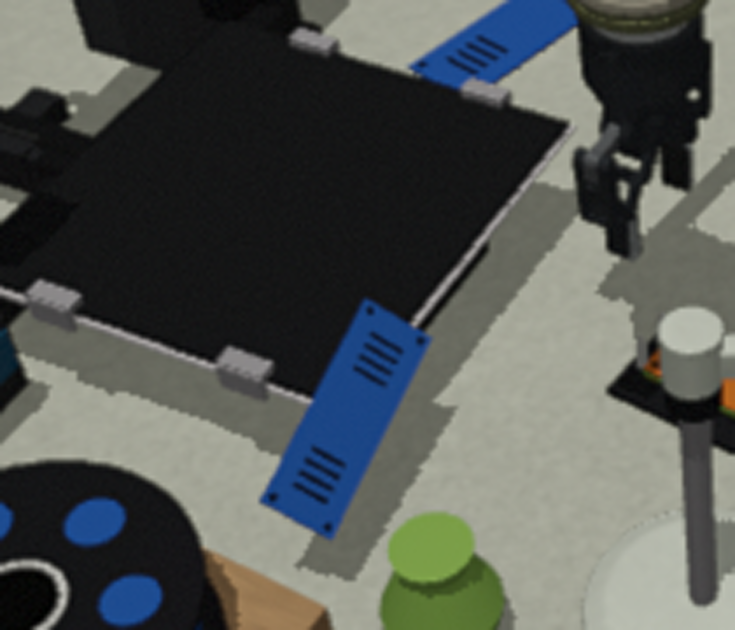

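View pics/b4.png

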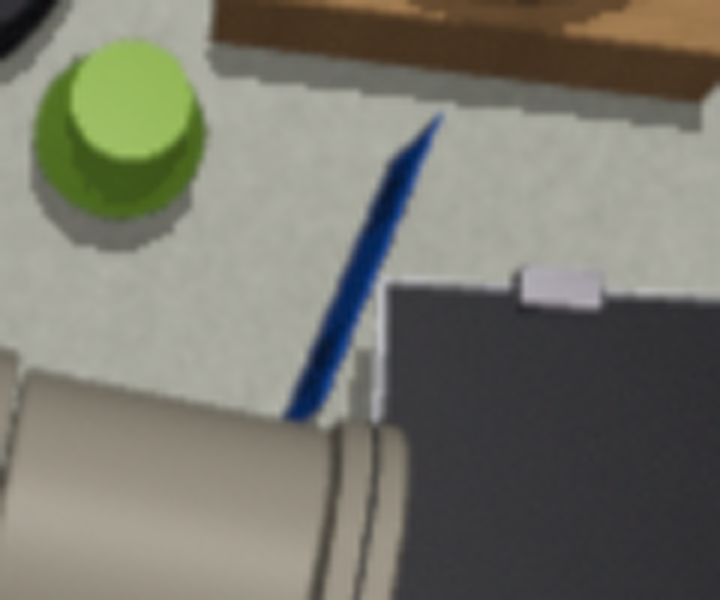

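```bash
python3 -m creep '0 -3 0 0 0 0 6.6;0 -6 0 0 0 0 6.6;-0 -9 0 0 0 0 6.6;0 -9 0 0 0 0 6.6;0 -9 0 0 0 0 6.6;0 -9 0 0 0 0 6.6;0 -9 0 0 0 0 6.6;0 -9 0 0 0 0 6.6'
python3 - <<'E'
from h import *
crop("scene",90,160,300,340,3.5,"b5s.png")
im=imaging.snapshot("top")
crop("top",340,90,480,200,5.5,"b5.png",im); st()
E
```

```text
time: 37.2
tool_pos: [426.7, -35.6, 141.1]
tcp_rot: [179.6, 0.2, 86.7]
ft_force: [-0.8, -0.2, -0.7]
finger_gap: 66.1
37.3 [426.4 -35.5 140.9] [1.7962e+02 1.7000e-01 8.6680e+01] F [-0.5 -0.6  0.7] gap 65.5 j [-1.150e+01 -1.730e+01  1.181e+02 -1.000e-01  7.870e+01 -8.200e+00]
```

View pics/b5s.png

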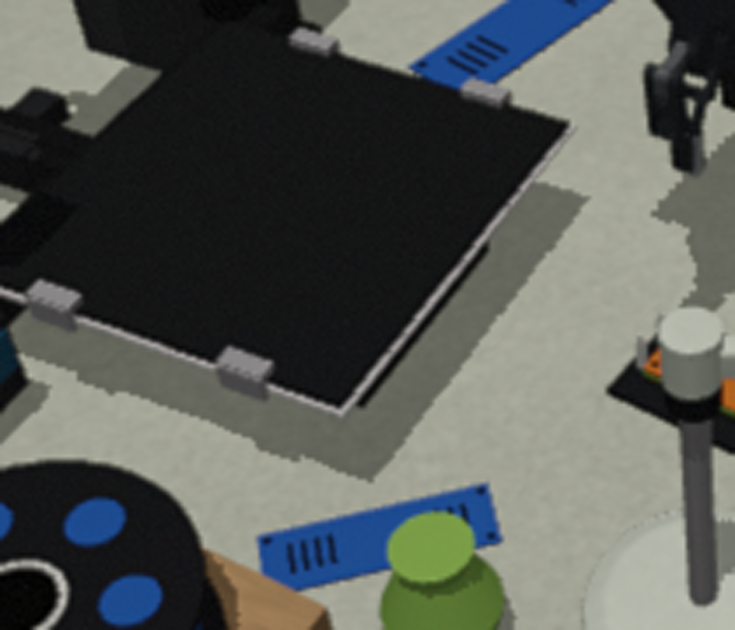

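View pics/b5.png

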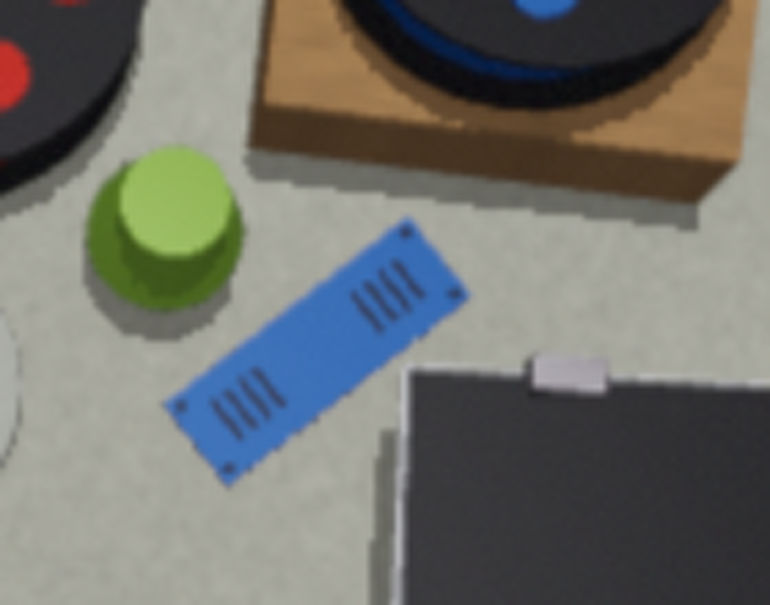

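The robot's knock allowance struck here: blue was flicked off the bed corner while the arm was away, and it now lies flat on the table at crop (318,352), next to the vase. I'll measure it and slide it into open space, where I can try to grip it.

```bash
python3 - <<'E'
from h import *
im=imaging.snapshot("top")
print(plates(im,(355,110,440,190),2.5).get('blue'))
print("vase",ray("top",340+165/5.5,90+235/5.5,45).round(0), "vase top",ray("top",340+176/5.5,90+200/5.5,90).round(0))
v=plates(im,(355,110,440,190),2.5)['blue'][0]; c=v[0]
to_tool([c[0],c[1],150],[180,0,v[2]]); to_tool([c[0],c[1],150],[180,0,90])
E
```

```text
[(array([ 713.1, -145.9]), array([ 47.8, 148.4]), np.float64(129.3))]
vase [755. -69.  45.] vase top [759. -70.  90.]
turn [  0.3   0.3 -42.6]
shift [-9.37 29.28 -0.69]
turn [ 0.4  0.2 -3.3]
shift [-9.37 29.28 -0.69]
```

```bash
python3 - <<'E'
from h import *
to_tool([678,-103,100],[180,0,129])
E
```

```text
turn [  0.3   0.3 -42.3]
shift [-5.28 25.5   4.27]
```

```bash
python3 -m creep '-1 5 0 0 0 -8 0;-2 10 0 0 0 -16 0;-3 15 0 0 0 -24 0;-4 20 0 0 0 -32 0;-5.3 25.5 0 0.3 0 -42.3 0;-5.3 25.5 2 0.3 0 -42.3 0;-5.3 25.5 4.2 0.3 0 -42.3 0;-5.3 25.5 4.2 0.3 0 -42.3 0'
python3 - <<'E'
from h import *
st()
to_tool([678,-103,6],[180,0,129])
crop("scene",90,140,330,340,3.2,"b6s.png")
E
```

```text
time: 38.15
tool_pos: [675.6, -102.7, 95.5]
tcp_rot: [-179.6, -0.1, 129.0]
ft_force: [-0.3, -0.2, -1.5]
finger_gap: -0.3
38.15 [ 675.6 -102.7   95.5] [-1.7962e+02 -7.0000e-02  1.2898e+02] F [-0.3 -0.2 -1.5] gap -0.3 j [-12.8  25.7  77.9  -0.3  76.7 -51.7]
turn [-0.4 -0.1 -0. ]
shift [-0.18  0.23  8.95]
```

View pics/b6s.png

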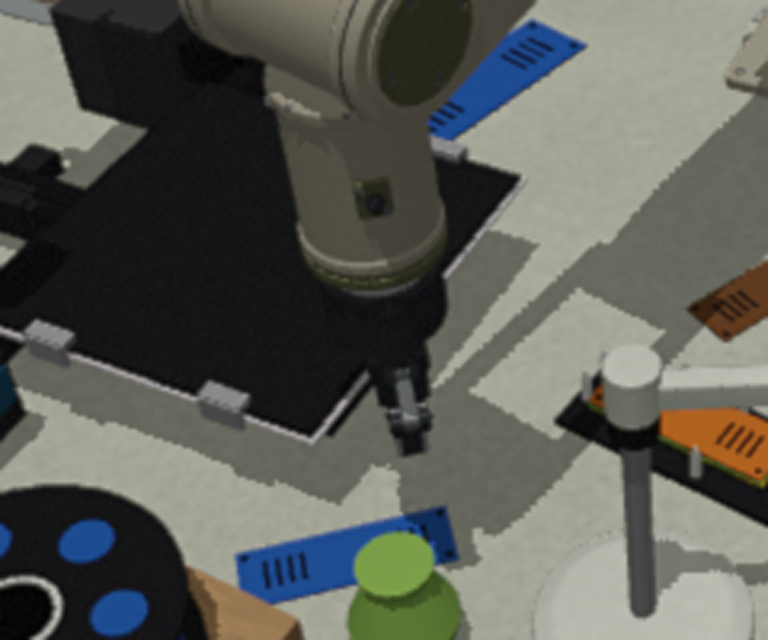

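```bash
python3 -m creep '-0.1 0.2 3 -0.4 0 0 0;-0.1 0.2 6 -0.4 0 0 0;-0.1 0.2 8 -0.4 0 0 0;-0.1 0.2 8.8 -0.4 0 0 0;-0.1 0.2 8.9 -0.4 0 0 0;-0.1 0.2 8.9 -0.4 0 0 0'; python3 -m creep '0 0 0.15 0 0 0 0;0 0 0.25 0 0 0 0'; python3 -m creep '0 0 0.1 0 0 0 0;0 0 0.15 0 0 0 0'
```

```text
time: 38.8
tool_pos: [679.3, -102.8, 10.9]
tcp_rot: [179.8, 0.1, 129.0]
ft_force: [-0.4, -0.1, 0.6]
finger_gap: -0.3
time: 39.0
tool_pos: [680.8, -103.1, 10.6]
tcp_rot: [179.7, 0.3, 129.0]
ft_force: [0.2, 0.4, -0.7]
finger_gap: -0.2
time: 39.2
tool_pos: [681.4, -103.2, 9.8]
tcp_rot: [179.6, 0.4, 129.0]
ft_force: [0.5, 0.5, 0.2]
finger_gap: 0.0
```

```bash
python3 -m creep '0.1 -0.1 0.4 0 0 0 0;0.1 -0.1 0.6 0 0 0 0'; python3 -m creep '0.1 -0.1 0.1 0 0 0 0;0.1 -0.1 0.2 0 0 0 0;0.1 -0.1 0.2 0 0 0 0'; python3 -m creep '0 0 0.1 0 0 0 0;0 0 0.15 0 0 0 0'
```

```text
time: 39.4
tool_pos: [679.6, -103.0, 3.3]
tcp_rot: [179.7, 0.3, 129.0]
ft_force: [-0.4, -0.3, -0.9]
finger_gap: 0.3
time: 39.7
tool_pos: [679.0, -103.0, 2.6]
tcp_rot: [179.6, 0.4, 129.0]
ft_force: [-1.3, 0.5, 7.7]
finger_gap: -0.2
time: 39.9
tool_pos: [679.2, -103.0, 2.6]
tcp_rot: [179.6, 0.4, 129.0]
ft_force: [-7.6, 1.4, 14.7]
finger_gap: -0.2
```

```bash
python3 -m creep '0.25 -0.3 0.12 0 0 0 0;0.6 -0.8 0.12 0 0 0 0;1.1 -1.4 0.12 0 0 0 0;1.6 -2 0.12 0 0 0 0;2.1 -2.6 0.12 0 0 0 0;2.5 -3.1 0.12 0 0 0 0;2.5 -3.1 0.12 0 0 0 0'
python3 - <<'E'
from h import *
st()
crop("scene",90,140,330,340,3.2,"b7s.png")
crop("top",340,90,480,200,5.5,"b7.png")
E
```

```text
time: 40.6
tool_pos: [639.9, -103.6, 2.4]
tcp_rot: [179.5, 0.5, 129.0]
ft_force: [-0.5, -0.8, 7.7]
finger_gap: -0.3
40.6 [ 639.9 -103.6    2.4] [179.52   0.54 128.98] F [-0.5 -0.8  7.7] gap -0.3 j [-13.8  26.   88.1   0.1  65.1 -52.8]
```

View pics/b7s.png

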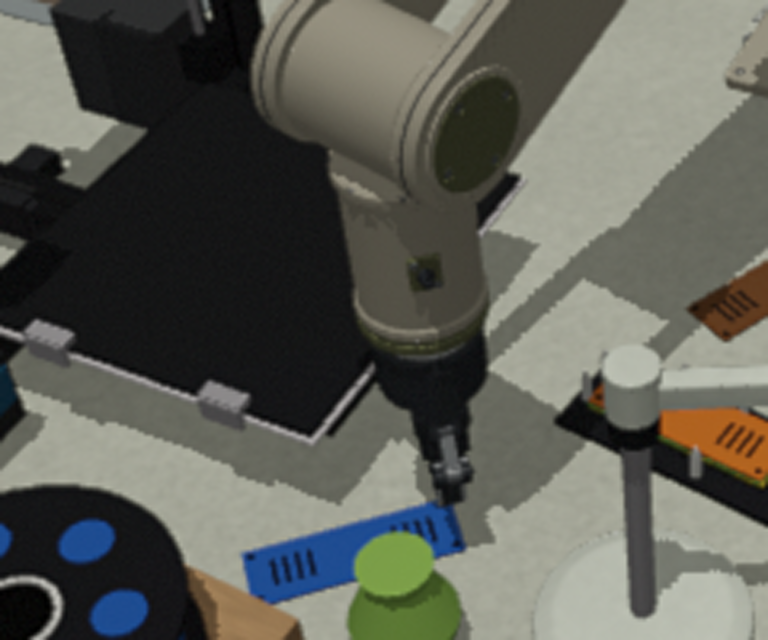

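View pics/b7.png

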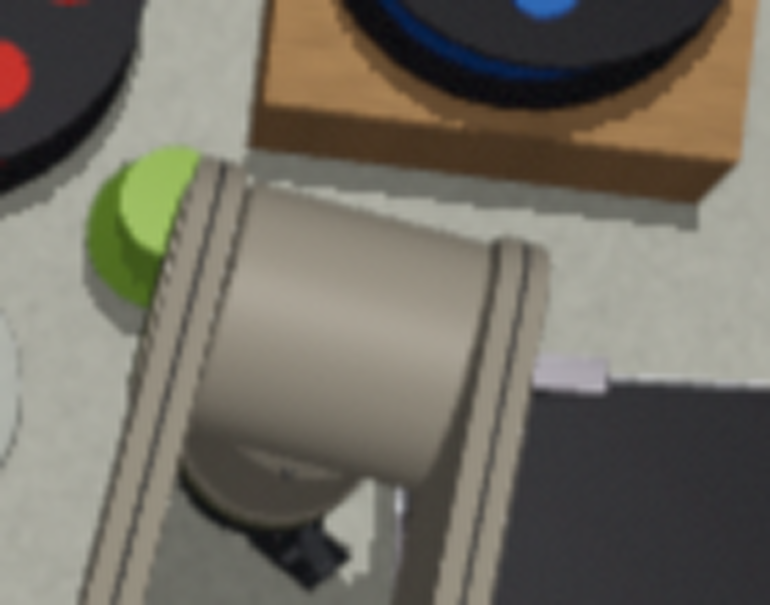

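```bash
python3 -m creep '0 0 -2 0 0 0 0;0 0 -6 0 0 0 5.8;0 -5 -10 0 0 0 5.8;0 -10 -10 0 0 0 5.8;0 -15 -10 0 0 0 5.8;0 -20 -10 0 0 0 5.8;0 -20 -10 0 0 0 5.8'
python3 - <<'E'
from h import *
st()
im=crop("top",340,90,480,200,5.5,"b8.png")
print(plates(im,(350,100,450,200),2.5).get('blue'))
print("vasebase",ray("top",340+160/5.5,90+245/5.5,30).round(0))
E
```

```text
time: 41.4
tool_pos: [479.0, -231.3, 99.9]
tcp_rot: [179.7, 0.4, 128.8]
ft_force: [-0.0, 0.5, -0.1]
finger_gap: 58.0
41.4 [ 479.  -231.3   99.9] [179.67   0.41 128.81] F [-0.   0.5 -0.1] gap 58.0 j [-31.4   2.4 104.7   0.2  72.3 -70.3]
[(array([ 707. , -143.3]), array([ 47.9, 148.3]), np.float64(132.0))]
vasebase [754. -68.  30.]
```

View pics/b8.png

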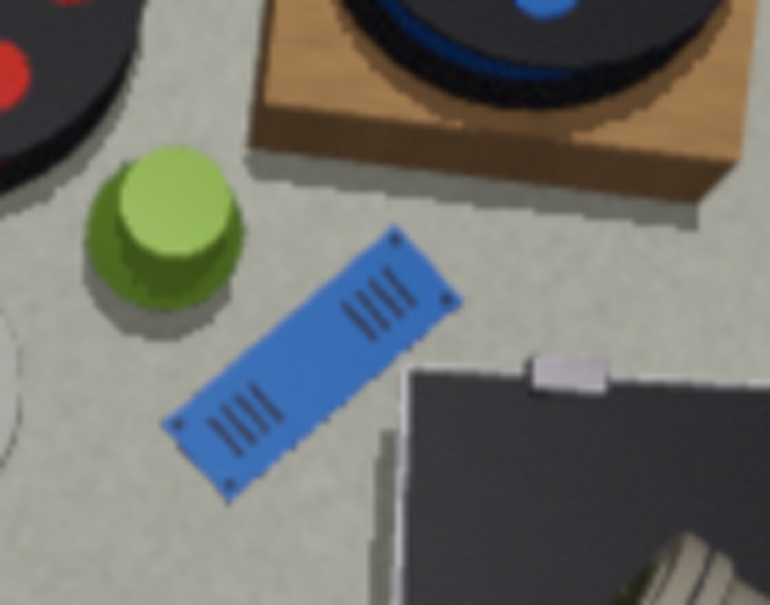

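```bash
python3 - <<'E'
from h import *
to_tool([672,-104.5,40],[180,0,132])
E
```

```text
turn [ 0.3  0.4 -3.2]
shift [-2.14 22.9   6.15]
```

```bash
python3 -m creep '0 0 -4 0 0 0 6.2;0 5 -4 0 0 0 6.2;-1 10 -4 0 0 -1 6.2;-1.5 15 -4 0 0 -3.2 6.2;-2 20 -4 0 0 -3.2 6.2;-2.1 22.9 -4 0.3 0.4 -3.2 6.2;-2.1 22.9 0 0.3 0.4 -3.2 6.2;-2.1 22.9 4 0.3 0.4 -3.2 6.2;-2.1 22.9 6 0.3 0.4 -3.2 6.2;-2.1 22.9 6 0.3 0.4 -3.2 6.2;-2.1 22.9 6 0.3 0.4 -3.2 6.2'
python3 - <<'E'
from h import *
st(); to_tool([672,-104.5,8],[180,0,132])
crop("scene",140,220,300,340,4.5,"b9s.png")
E
```

```text
time: 42.55
tool_pos: [671.7, -103.5, 41.4]
tcp_rot: [180.0, -0.0, 132.0]
ft_force: [0.9, -0.2, 1.5]
finger_gap: 62.1
42.55 [ 671.7 -103.5   41.4] [ 1.7999e+02 -2.0000e-02  1.3202e+02] F [ 0.9 -0.2  1.5] gap 62.1 j [-13.1  28.1  80.7   0.   71.1 -55.1]
turn [ 0. -0.  0.]
shift [-0.09 -0.05  3.34]
```

View pics/b9s.png

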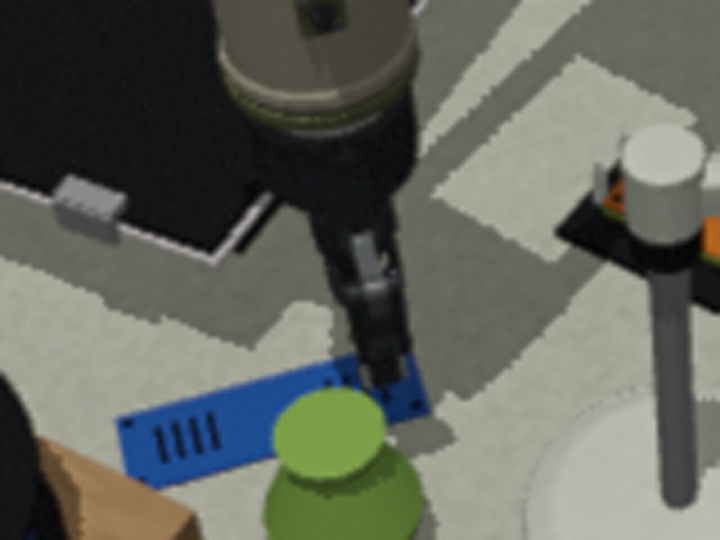

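```bash
python3 -m creep '0 0 1.5 0 0 0 6.2;0 0 2.8 0 0 0 6.2;0 0 3.4 0 0 0 6.2;0 0 3.5 0 0 0 6.2;0 0 3.5 0 0 0 6.2'; python3 -m creep '0 -0.1 0.2 0 0 0 6.2;0 -0.1 0.4 0 0 0 6.2;0 -0.1 0.4 0 0 0 6.2'; python3 -m creep '0 0 0.2 0 0 0 6.2;0 0 0.3 0 0 0 6.2'
```

```text
time: 43.1
tool_pos: [672.6, -104.0, 7.5]
tcp_rot: [179.9, 0.1, 132.0]
ft_force: [-0.3, -0.7, 0.1]
finger_gap: 62.0
time: 43.4
tool_pos: [671.7, -104.7, 3.4]
tcp_rot: [179.9, 0.1, 132.0]
ft_force: [-0.5, 0.3, 0.1]
finger_gap: 62.1
time: 43.6
tool_pos: [671.7, -104.7, 0.3]
tcp_rot: [179.9, 0.1, 132.0]
ft_force: [0.1, 0.2, -0.4]
finger_gap: 62.2
```

```bash
python3 -m creep '0 0 0.2 0 0 0 6.2;0 0 0.3 0 0 0 6.2'; python3 -m creep '0 0 0.2 0 0 0 6.2;0 0 0.2 0 0 0 6.2'
```

```text
time: 43.8
tool_pos: [671.6, -104.6, -3.0]
tcp_rot: [179.9, 0.1, 132.0]
ft_force: [0.4, -0.3, -0.2]
finger_gap: 61.9
time: 44.0
tool_pos: [671.6, -104.6, -5.2]
tcp_rot: [179.9, 0.1, 132.0]
ft_force: [0.3, 0.3, 0.5]
finger_gap: 61.8
```

```bash
python3 -m creep '0 0 0.1 0 0 0 6.2;0 0 0.2 0 0 0 6.2'; python3 -m creep '0 0 0.1 0 0 0 6.2;0 0 0.15 0 0 0 6.2'
```

```text
time: 44.2
tool_pos: [671.8, -104.6, -5.6]
tcp_rot: [179.9, 0.1, 132.0]
ft_force: [-10.4, 2.3, 19.2]
finger_gap: 61.9
time: 44.4
tool_pos: [671.8, -104.7, -5.5]
tcp_rot: [180.0, 0.0, 132.0]
ft_force: [-8.1, 2.0, 15.5]
finger_gap: 62.3
```

```bash
python3 -m creep '0 0 -0.1 0 0 0 5.4;0 0 -0.15 0 0 0 5.2;0 0 -0.2 0 0 0 4.6;0 0 -0.2 0 0 0 4.5;0 0 -0.2 0 0 0 4.5;0 0 -0.2 0 0 0 4.5' 40
```

```text
time: 45.0
tool_pos: [672.7, -104.9, -2.5]
tcp_rot: [179.9, 0.1, 132.0]
ft_force: [-1.5, -0.1, 7.8]
finger_gap: 48.2
```

```bash
python3 -m creep '0 0 -0.3 0 0 0 4.5;0 0 -0.8 0 0 0 4.5;0 0 -1.5 0 0 0 4.5;0 0 -2 0 0 0 4.5;0 0 -2 0 0 0 4.5' 40
python3 - <<'E'
from h import *
st()
crop("scene",140,220,300,340,4.5,"b10s.png")
E
```

```text
time: 45.5
tool_pos: [673.5, -105.1, 18.9]
tcp_rot: [179.8, 0.2, 132.0]
ft_force: [-0.4, 0.2, 0.0]
finger_gap: 47.8
45.5 [ 673.5 -105.1   18.9] [179.84   0.22 132.01] F [-0.4  0.2  0. ] gap 47.8 j [-13.2  29.7  81.2   0.   68.8 -55.2]
```

View pics/b10s.png

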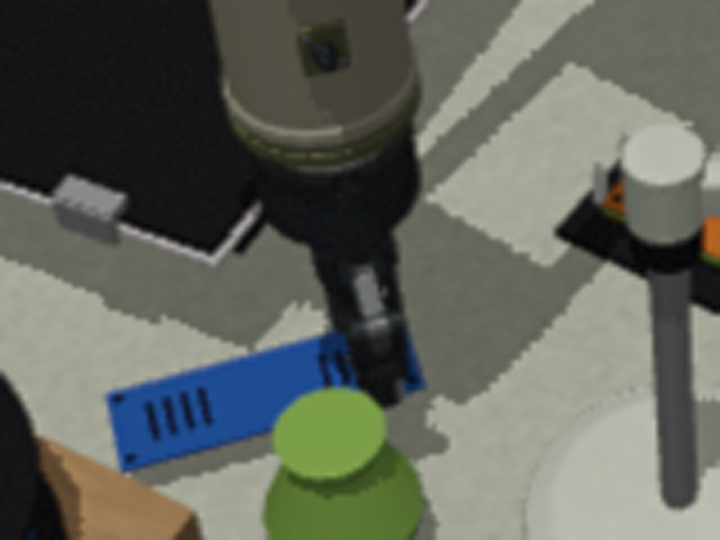

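Blue is held: gap 48 mm, it looks level, and it's clear of the vase and bed corner. Next I'll lift it high and carry it to the cradle.

```bash
python3 -m creep '0 0 -3 0 0 0 4.5;0 0 -6 0 0 0 4.5;0 0 -9 0 0 0 4.5;0 0 -11 0 0 0 4.5;0 0 -11 0 0 0 4.5'
python3 - <<'E'
from h import *
st(); to_tool([570,-60,130],[180,0,100]); to_tool([525.3,82,110],[180,0,80.7])
crop("scene",90,140,330,340,3.2,"b11s.png")
E
```

```text
time: 46.05
tool_pos: [675.1, -105.4, 132.8]
tcp_rot: [179.6, 0.5, 132.0]
ft_force: [0.6, -0.7, -0.1]
finger_gap: 47.9
46.05 [ 675.1 -105.4  132.8] [179.64   0.51 132.01] F [ 0.6 -0.7 -0.1] gap 47.9 j [-13.2  23.   77.4   0.   79.  -55.2]
turn [ 0.5  0.4 32. ]
shift [10.41 -4.77  0.15]
turn [ 0.6  0.3 51.3]
shift [23.97  1.4   2.07]
```

View pics/b11s.png

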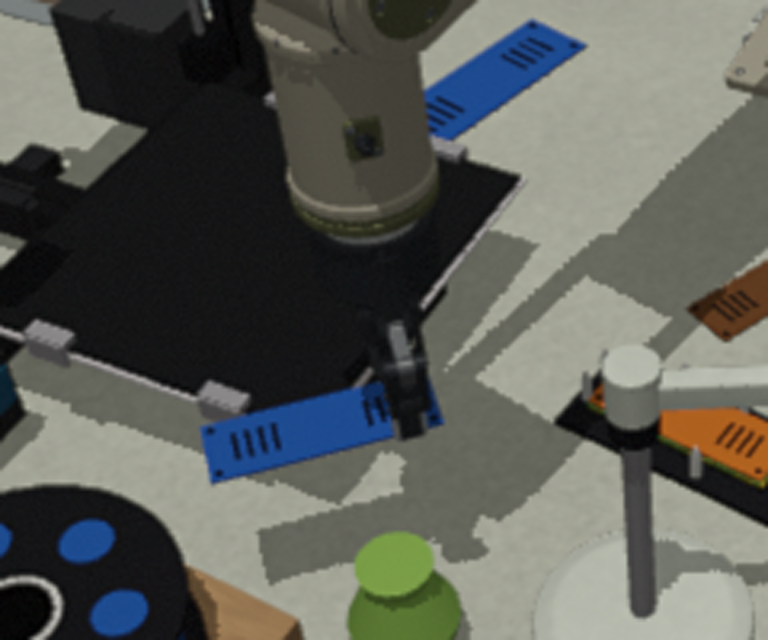

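```bash
python3 -m creep '2.6 -1.2 0 0 0 8 4.5;5.2 -2.4 0 0 0 16 4.5;7.8 -3.6 0 0 0 24 4.5;10.4 -4.8 0 0.5 0.4 32 4.5;14 -3.5 0.5 0.5 0.4 38 4.5;18 -1.5 1 0.6 0.3 44 4.5;22 0.5 1.5 0.6 0.3 51.3 4.5;24 1.4 3 0.6 0.3 51.3 4.5;24 1.4 5.5 0.6 0.3 51.3 4.5;24 1.4 5.5 0.6 0.3 51.3 4.5;24 1.4 5.5 0.6 0.3 51.3 4.5'
python3 - <<'E'
from h import *
im=crop("top",270,180,390,270,6,"b12t.png")
st(); crop("scene",230,200,390,330,4.5,"b12s.png")
E
```

```text
time: 47.2
tool_pos: [522.7, 82.2, 72.2]
tcp_rot: [-179.6, 0.1, 80.7]
ft_force: [0.8, -0.1, 0.2]
finger_gap: 47.7
47.25 [523.8  82.   73.5] [-1.7973e+02  4.0000e-02  8.0680e+01] F [1.4 0.1 0.3] gap 47.8 j [  3.3   4.8 105.3   0.   70.2  12.7]
```

View pics/b12t.png

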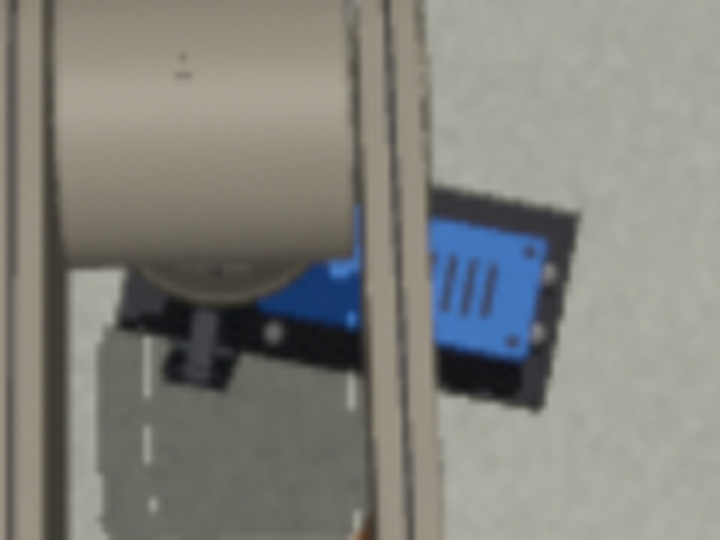

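View pics/b12s.png

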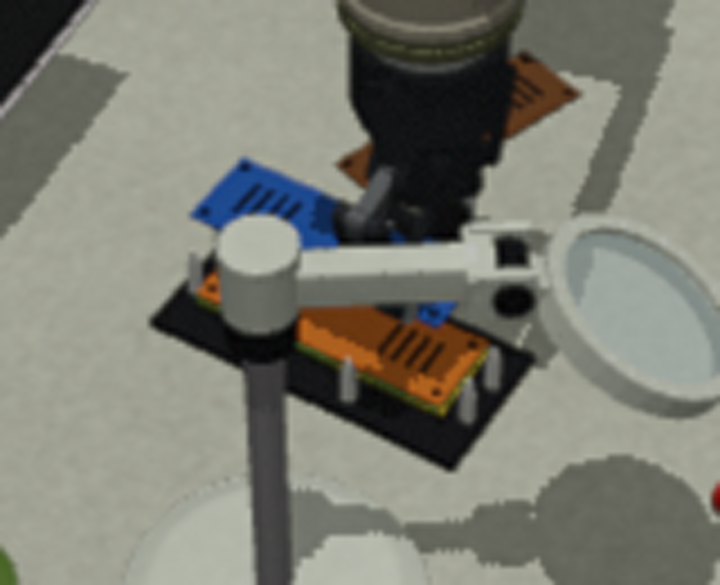

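```bash
python3 -m creep '0.4 0.15 2 0 0 0 4.5;0.4 0.15 3.5 0 0 0 4.5;0.4 0.15 4.3 0 0 0 4.5;0.4 0.15 4.6 0 0 0 4.5;0.4 0.15 4.7 0 0 0 4.5;0.4 0.15 4.7 0 0 0 4.5'; python3 -m creep '0 0 0.15 0 0 0 4.5;0 0 0.25 0 0 0 4.5'; python3 -m creep '0 -0.1 0.15 0 0 0 4.5;0 -0.1 0.15 0 0 0 4.5'
```

```text
time: 47.9
tool_pos: [526.9, 85.5, 27.7]
tcp_rot: [-179.8, 0.0, 80.7]
ft_force: [-0.1, 0.1, -1.0]
finger_gap: 47.9
time: 48.1
tool_pos: [527.4, 85.5, 25.7]
tcp_rot: [-179.9, -0.0, 80.7]
ft_force: [-0.3, -0.3, -0.2]
finger_gap: 47.5
time: 48.3
tool_pos: [526.3, 85.7, 24.2]
tcp_rot: [-179.9, -0.0, 80.7]
ft_force: [-0.6, 0.3, -0.4]
finger_gap: 47.4
```

```bash
python3 -m creep '0 0 0.1 0 0 0 4.5;0 0 0.15 0 0 0 4.5'; python3 -m creep '0 0 0.1 0 0 0 4.5;0 0 0.15 0 0 0 4.5';  python3 -m creep '0 0 0.1 0 0 0 4.5;0 0 0.1 0 0 0 4.5'
```

```text
time: 48.5
tool_pos: [526.2, 85.8, 22.6]
tcp_rot: [-179.9, -0.0, 80.7]
ft_force: [0.5, -0.1, -0.6]
finger_gap: 47.9
time: 48.7
tool_pos: [526.3, 85.7, 21.0]
tcp_rot: [-179.9, 0.0, 80.7]
ft_force: [-0.5, 0.4, 2.2]
finger_gap: 47.7
time: 48.9
tool_pos: [526.6, 85.8, 20.9]
tcp_rot: [-179.9, 0.0, 80.7]
ft_force: [-3.2, -0.8, 8.0]
finger_gap: 47.6
```

```bash
python3 -m creep '0 0 -0.1 0 0 0 6.2;0 0 -0.1 0 0 0 6.2;0 0 -0.1 0 0 0 6.2;0 0 -3 0 0 0 6.2;0 0 -8 0 0 0 6.2;0 0 -12 0 0 0 6.2;-4 -2 -14 0 0 0 6.2;-8 -4 -14 0 0 0 6.2;-12 -6 -14 0 0 0 6.2;-16 -8 -14 0 0 0 6.2;-20 -10 -14 0 0 0 5;-24 -10 -14 0 0 0 5;-24 -10 -14 0 0 0 5;-24 -10 -14 0 0 0 5'
python3 - <<'E'
from h import *
im=crop("top",200,110,400,270,4,"m1.png")
print("blue@26",plates(im,(270,180,390,270),26).get('blue'))
im=crop("scene",240,230,440,360,4,"m1s.png"); st()
E
```

```text
time: 50.3
tool_pos: [388.9, -135.5, 161.0]
tcp_rot: [-179.9, -0.0, 80.5]
ft_force: [0.3, -0.3, -0.3]
finger_gap: 49.9
blue@26 [(array([516.2,  33.7]), array([ 51.5, 150.8]), np.float64(80.9))]
50.4 [ 389.3 -134.2  160.9] [-1.7991e+02 -3.0000e-02  8.0680e+01] F [-0.1  0.6 -0.1] gap 49.9 j [-26.2 -20.7 118.6   0.   82.1 -16.8]
```

View pics/m1.png

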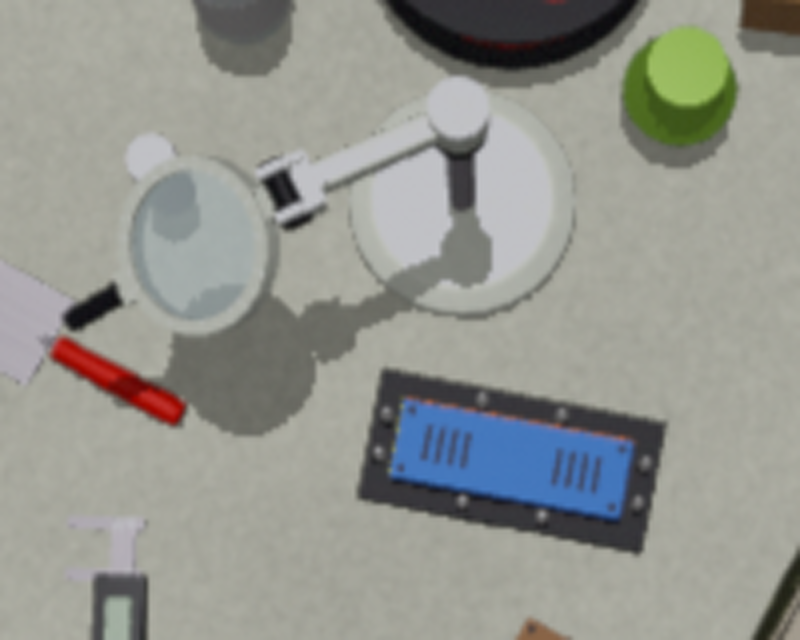

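View pics/m1s.png

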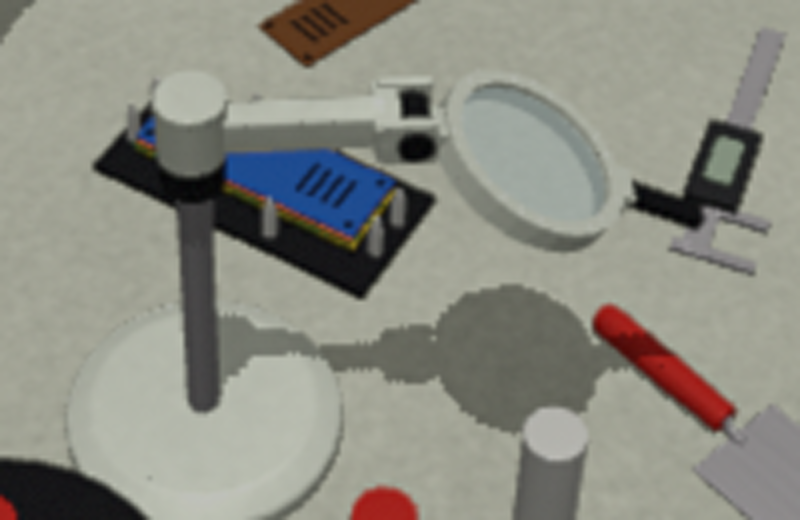

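```bash
python3 - <<'E'
from h import *
T=lambda u,v:(200+u/4,110+v/4); S=lambda u,v:(240+u/4,230+v/4)
H=tri(T(459,103),S(191,92));h=tri(T(283,190),S(413,125));L=tri(T(200,246),S(531,160));k=tri(T(95,307),S(665,203))
for n,p in(("hub",H),("hinge",h),("lens",L),("tab",k)): print(n,p.round(1), [ (proj(c,p)).round(1) for c in("top","scene")])
ax=np.array([685,70.])
for p in(h,L,k): d=p[:2]-ax; print("ang",np.degrees(np.arctan2(d[1],d[0])).round(1),"r",np.linalg.norm(d).round(1))
d=k-h; print("tilt",np.degrees(np.arctan2(d[2],np.hypot(d[0],d[1]))),np.linalg.norm(d))
d=CR-ax; print("target ang",np.degrees(np.arctan2(d[1],d[0])),np.linalg.norm(d))
E
```

```text
hub [687.2  70.7 261.8] [array([313.9, 136. ]), array([286.7, 252.9])]
hinge [643.2 166.1 234.4] [array([270.5, 157.6]), array([342.9, 261.2])]
lens [616.1 216.6 203.1] [array([249.1, 171.8]), array([371.6, 270. ])]
tab [585.6 280.5 166.8] [array([223.2, 186.9]), array([405.6, 280.8])]
ang 113.5 r 104.8
ang 115.2 r 162.0
ang 115.3 r 232.8
tilt -27.82266472974783 144.85885389885797
target ang -167.4350435388543 171.9174220374421
```

```bash
python3 - <<'E'
from h import *
to_tool([430,150,250],[180,0,105]); to_tool([585.5,280.5,250],[180,0,115.5])
E
```

```text
turn [ -0.1  -0.  -24.3]
shift [28.71 -0.6  -8.89]
turn [ -0.1  -0.1 -34.8]
shift [44.1  12.63 -8.9 ]
```

```bash
python3 -m creep '3 0 -4 0 0 -4 5;8 0 -8.9 0 0 -8 5;13 0 -8.9 0 0 -12 5;18 0 -8.9 0 0 -16 5;23 0 -8.9 0 0 -20 5;28 -0.5 -8.9 0 0 -24 5;32 3 -8.9 0 0 -28 5;36 6 -8.9 0 0 -32 5;40 9.3 -8.9 0 0 -34.8 5;44 12.6 -8.9 0 0 -34.8 5;44 12.6 -8.9 0 0 -34.8 5;44 12.6 -8.9 0 0 -34.8 5'
python3 - <<'E'
from h import *
st(); to_tool([585.5,280.5,185],[180,0,115.5]); to_tool([585.5,280.5,148],[180,0,115.5])
crop("scene",300,180,460,310,4.8,"m2s.png"); crop("top",180,130,320,235,5.5,"m2.png")
E
```

```text
time: 51.6
tool_pos: [584.8, 283.2, 247.6]
tcp_rot: [-179.8, -0.1, 115.7]
ft_force: [0.5, 0.2, -0.5]
finger_gap: 50.1
51.6 [584.8 283.2 247.6] [-1.7979e+02 -1.2000e-01  1.1572e+02] F [ 0.5  0.2 -0.5] gap 50.1 j [21.3 15.  75.   0.1 90.2 -4.5]
turn [-0.2 -0.1  0.2]
shift [-0.28 -0.04  6.26]
turn [-0.2 -0.1  0.2]
shift [-0.29 -0.02  9.96]
```

View pics/m2s.png

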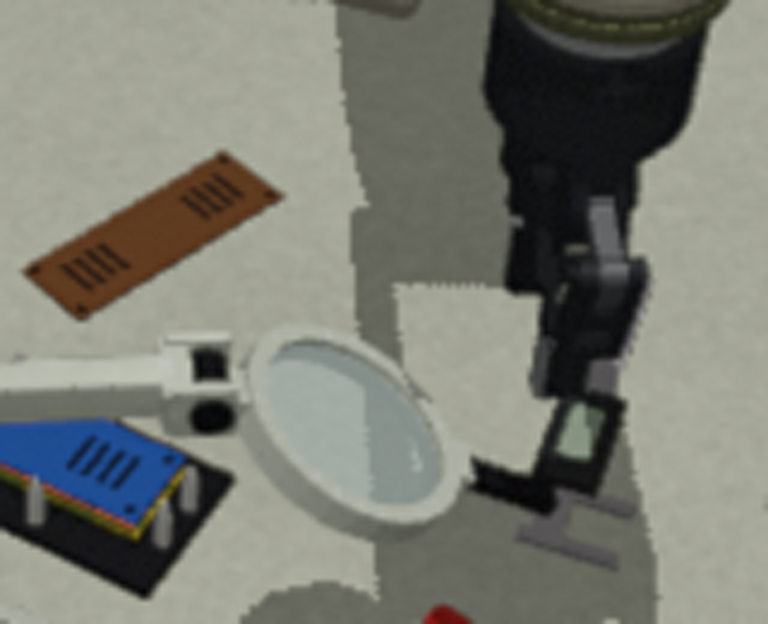

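View pics/m2.png

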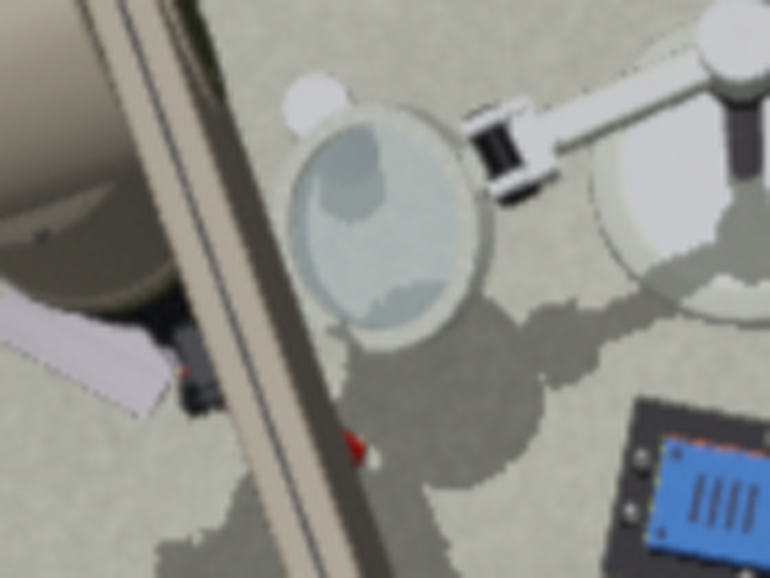

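```bash
python3 -m creep '-0.3 0 2 0 0 0 5;-0.3 0 4 0 0 0 5;-0.3 0 6 0 0 0 5;-0.3 0 6.2 0 0 0 5'
python3 - <<'E'
from h import *
st(); to_tool([585.5,280.5,148],[180,0,115.5])
crop("scene",300,180,460,310,4.8,"m3s.png")
E
```

```text
time: 52.1
tool_pos: [582.5, 277.3, 184.1]
tcp_rot: [-179.6, -0.1, 115.6]
ft_force: [-1.2, 0.0, -0.3]
finger_gap: 50.1
52.1 [582.5 277.3 184.1] [-1.7955e+02 -1.0000e-01  1.1562e+02] F [-1.2  0.  -0.3] gap 50.1 j [20.9 16.2 80.3  0.1 84.  -4.8]
turn [-0.4 -0.1  0.1]
shift [0.15 0.44 3.61]
```

View pics/m3s.png

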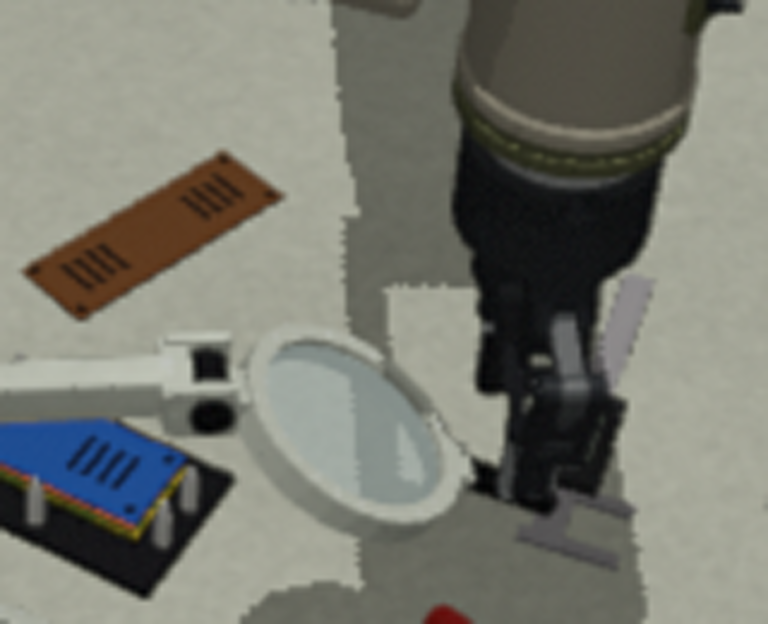

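```bash
python3 -m creep '0.1 0.4 0.5 0 0 0 5;0.1 0.4 2 -0.4 0 0 5;0.1 0.4 3.3 -0.4 0 0 5;0.1 0.4 3.6 -0.4 0 0 5;0.1 0.4 3.6 -0.4 0 0 5'
python3 - <<'E'
from h import *
st(); to_tool([585.5,280.5,148],[180,0,115.5])
crop("scene",300,180,460,310,4.8,"m4s.png")
E
```

```text
time: 52.65
tool_pos: [585.8, 280.0, 149.0]
tcp_rot: [-180.0, -0.1, 115.6]
ft_force: [0.9, -0.0, 0.2]
finger_gap: 49.9
52.65 [585.8 280.  149. ] [-1.7998e+02 -1.0000e-01  1.1562e+02] F [ 0.9 -0.   0.2] gap 49.9 j [21.  17.8 82.1  0.1 80.1 -4.7]
turn [-0.  -0.1  0.1]
shift [ 0.06 -0.01  0.1 ]
```

View pics/m4s.png

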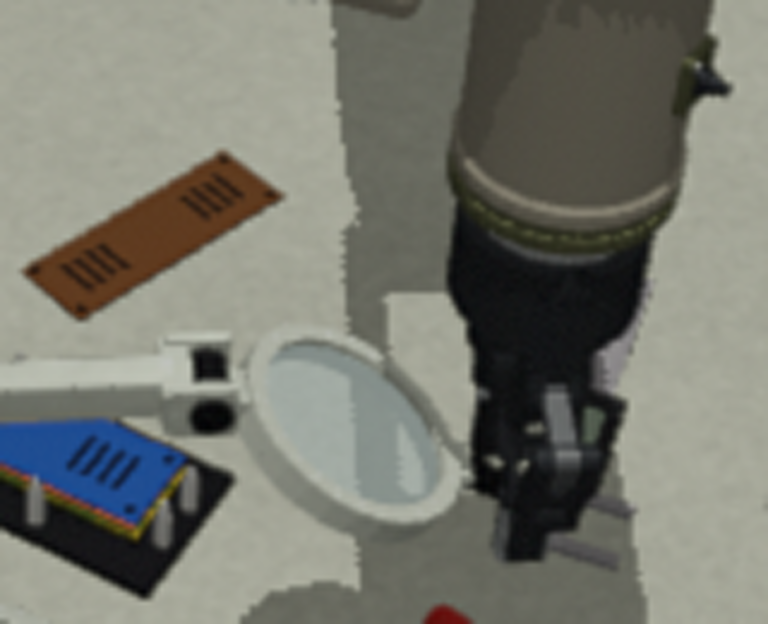

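```bash
python3 -m creep '0 0 0 0 0 0 3;0 0 0 0 0 0 1;0 0 0 0 0 0 1;0 0 0 0 0 0 1;0 0 0 0 0 0 1;0 0 0 0 0 0 1' 40
```

```text
time: 53.3
tool_pos: [586.7, 280.2, 150.4]
tcp_rot: [179.9, -0.1, 115.6]
ft_force: [1.7, -0.4, 3.0]
finger_gap: 13.2
```

```bash
python3 -m creep '0.25 0 -0.5 0 0 0 1;0.5 0 -1 0 0 0 1;0.75 0 -1.6 0 0 0 1;0.95 0 -2.2 0 0 0 1;1.1 0 -2.8 0 0 0 1;1.28 0 -3.4 0 0 0 1;1.28 0 -3.4 0 0 0 1'
python3 - <<'E'
from h import *
st()
crop("scene",300,180,460,310,4.8,"m5s.png")
E
```

```text
time: 54.0
tool_pos: [581.1, 292.1, 185.4]
tcp_rot: [179.8, -0.1, 115.6]
ft_force: [0.9, -2.3, -1.9]
finger_gap: 12.9
54.0 [581.1 292.1 185.4] [ 1.7984e+02 -9.0000e-02  1.1563e+02] F [ 0.9 -2.3 -1.9] gap 12.9 j [22.1 16.4 79.9  0.1 83.5 -3.5]
```

View pics/m5s.png

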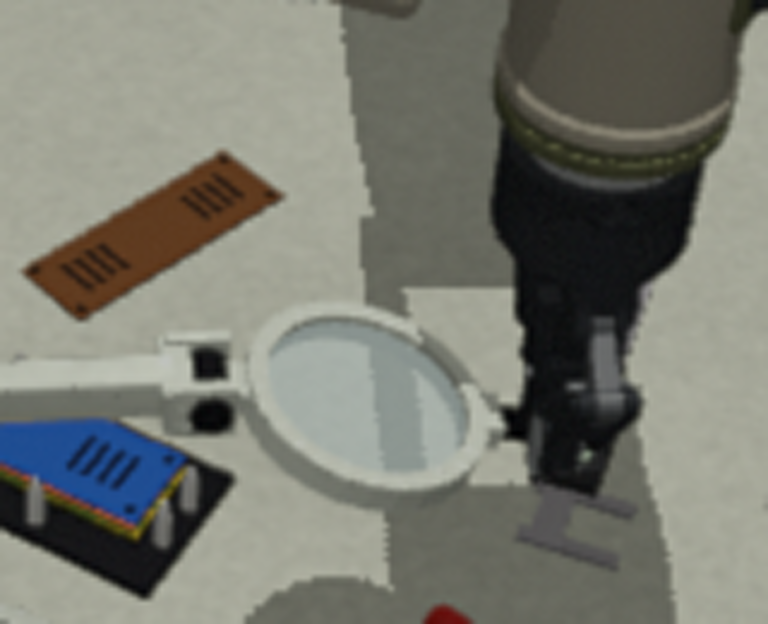

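```bash
python3 -m creep '0.12 0 -0.6 0 0 0 1;0.2 0 -1.2 0 0 0 1;0.3 0 -1.8 0 0 0 1;0.35 0 -2.4 0 0 0 1;0.4 0 -3 0 0 0 1;0.4 0 -3.2 0 0 0 1;0.4 0 -3.2 0 0 0 1'
python3 - <<'E'
from h import *
st()
crop("scene",300,180,460,310,4.8,"m6s.png"); crop("top",180,110,340,230,5,"m6.png")
E
```

```text
time: 54.75
tool_pos: [579.7, 295.7, 218.0]
tcp_rot: [179.8, -0.1, 115.6]
ft_force: [0.3, -3.6, -0.4]
finger_gap: 13.1
54.75 [579.7 295.7 218. ] [ 1.7977e+02 -8.0000e-02  1.1563e+02] F [ 0.3 -3.6 -0.4] gap 13.1 j [22.5 15.4 77.7  0.1 86.7 -3.2]
```

View pics/m6s.png

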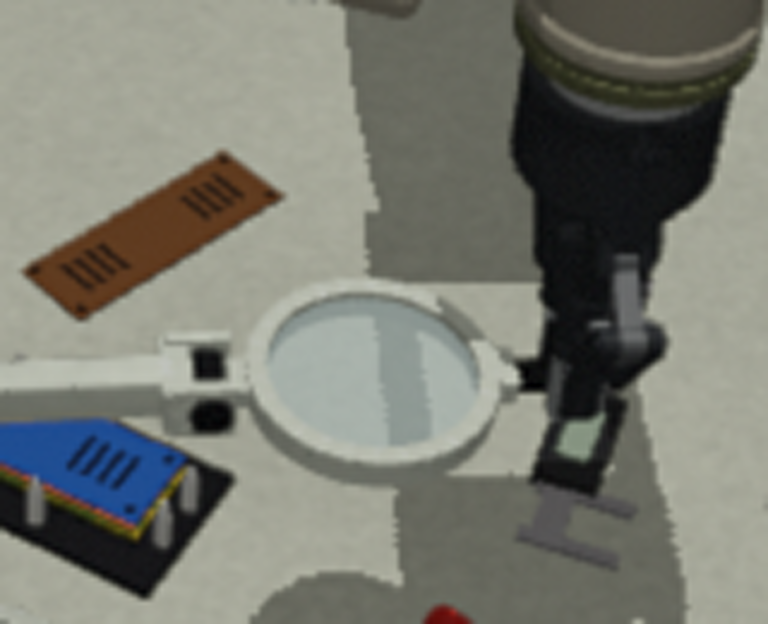

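View pics/m6.png

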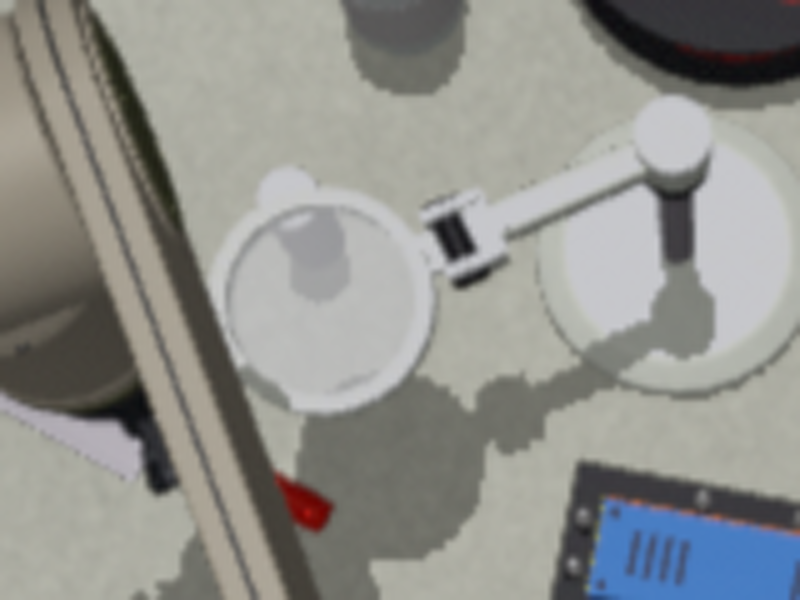

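```bash
python3 -m creep '-0.06 -1.74 0 0 0 -4 1;-0.24 -3.47 0 0 0 -8 1;-0.54 -5.18 0 0 0 -12 1;-0.96 -6.86 0 0 0 -16 1;-1.5 -8.52 0 0 0 -20 1;-2.15 -10.13 0 0 0 -24 1;-2.91 -11.69 0 0 0 -28 1;-3.78 -13.19 0 0 0 -32 1;-4.76 -14.64 0 0 0 -36 1;-5.83 -16.01 0 0 0 -40 1;-5.83 -16.01 0 0 0 -40 1;-5.83 -16.01 0 0 0 -40 1'
python3 - <<'E'
from h import *
s=st(); d=s["tool_pos"][:2]-[687,71]; print(np.degrees(np.arctan2(d[1],d[0])),np.hypot(*d))
crop("scene",240,180,440,330,4,"m7s.png"); crop("top",200,110,360,230,5,"m7.png")
E
```

```text
time: 56.05
tool_pos: [460.8, 174.3, 217.6]
tcp_rot: [179.7, 0.1, 155.5]
ft_force: [-0.7, -0.4, 0.1]
finger_gap: 13.0
56.05 [460.8 174.3 217.6] [1.797e+02 1.100e-01 1.555e+02] F [-0.7 -0.4  0.1] gap 13.0 j [ 14.6  -9.3 103.3   0.2  85.7 -50.9]
155.45043566043023 248.67195227260586
```

View pics/m7s.png

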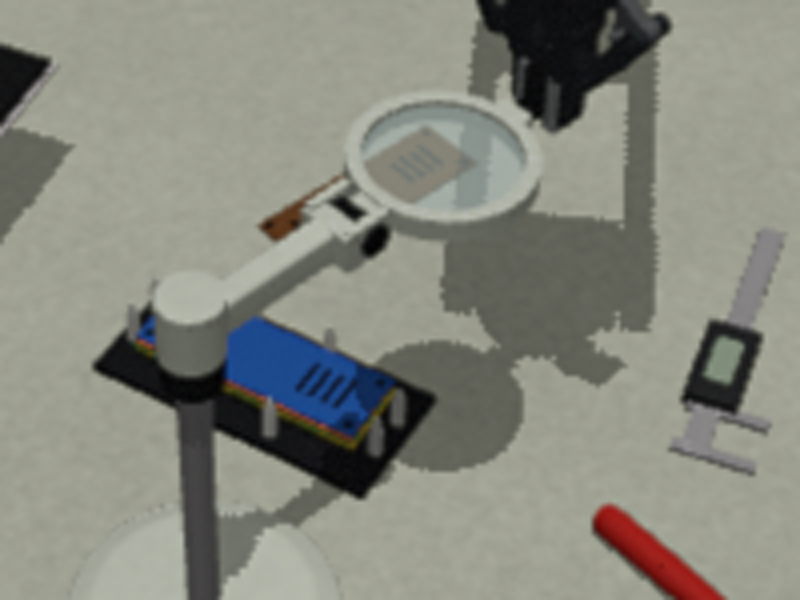

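View pics/m7.png

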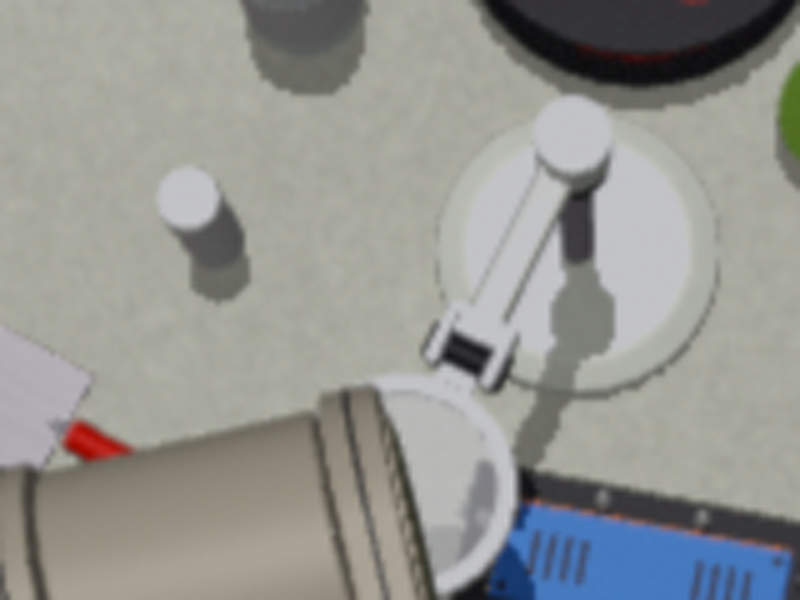

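```bash
python3 -m creep '-0.06 -1.74 0 0 0 -4 1;-0.24 -3.47 0 0 0 -8 1;-0.54 -5.18 0 0 0 -12 1;-0.96 -6.86 0 0 0 -16 1;-1.5 -8.52 0 0 0 -20 1;-2.15 -10.13 0 0 0 -24 1;-2.91 -11.69 0 0 0 -28 1;-3.78 -13.19 0 0 0 -32 1;-4.76 -14.64 0 0 0 -36 1;-5 -15 0 0 0 -37 1;-5 -15 0 0 0 -37 1;-5 -15 0 0 0 -37 1'
python3 - <<'E'
from h import *
s=st(); d=s["tool_pos"][:2]-[687,71]; print(np.degrees(np.arctan2(d[1],d[0])),np.hypot(*d))
crop("scene",240,180,440,330,4,"m8s.png"); crop("top",250,110,410,260,4,"m8.png")
E
```

```text
time: 57.35
tool_pos: [443.9, 17.3, 216.4]
tcp_rot: [179.8, 0.1, -167.5]
ft_force: [-5.4, -2.2, 1.3]
finger_gap: 13.3
57.35 [443.9  17.3 216.4] [ 1.7984e+02  9.0000e-02 -1.6752e+02] F [-5.4 -2.2  1.3] gap 13.3 j [  -4.5  -17.1  110.     0.2   87.  -107. ]
-167.54307401560808 249.0071989823984
```

View pics/m8s.png

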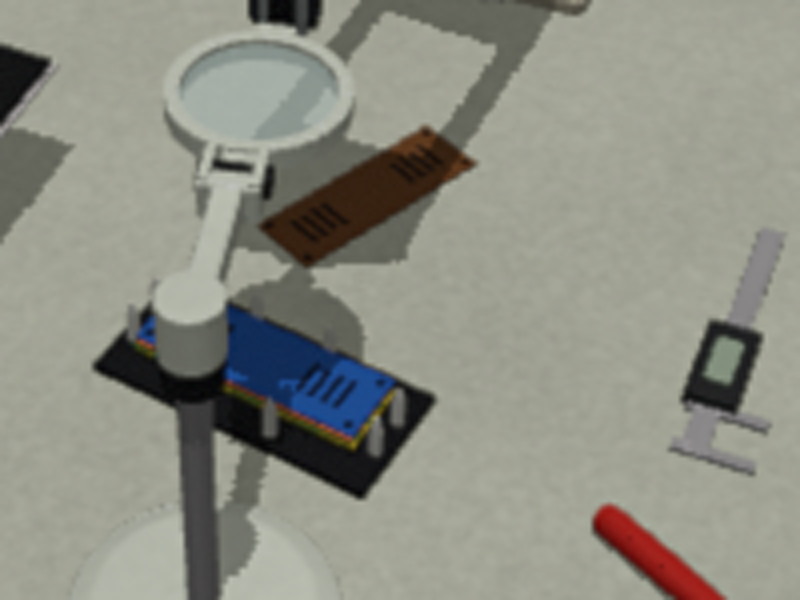

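View pics/m8.png

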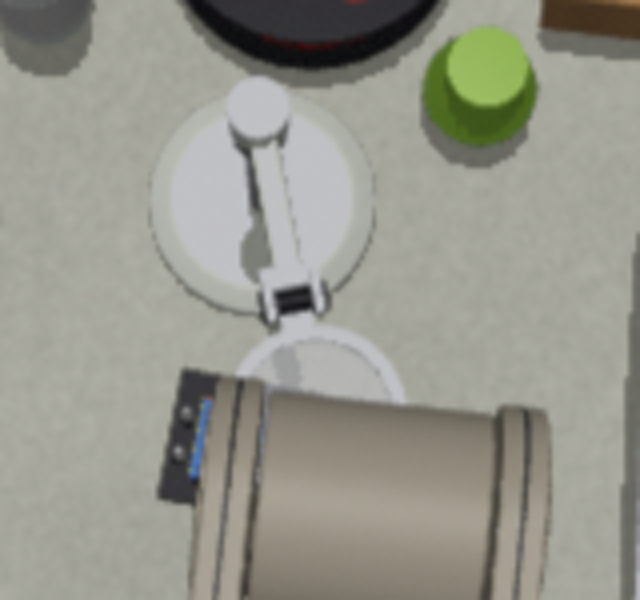

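```bash
python3 -m creep '0 0 0 0 0 0 3;0 0 0 0 0 0 5;0 0 0 0 0 0 5;0 0 0 0 0 0 5;0 0 -3 0 0 0 5;0 0 -7 0 0 0 5;0 0 -11 0 0 0 5;1 4 -11 0 0 0 5;2 8 -11 0 0 5 5;2 13 -11 0 0 10 5;2 18 -11 0 0 15 5;2 23 -11 0 0 20 5;2 27 -11 0 0 20 5;2 27 -11 0 0 20 5'
python3 - <<'E'
from h import *
st()
crop("scene",240,180,440,330,4,"m9s.png"); crop("top",240,110,400,260,4,"m9.png")
E
```

```text
time: 58.85
tool_pos: [364.0, 280.5, 327.0]
tcp_rot: [179.7, -0.0, 172.8]
ft_force: [0.5, -0.5, -0.5]
finger_gap: 49.8
58.85 [364.  280.5 327. ] [ 1.7973e+02 -1.0000e-02  1.7281e+02] F [ 0.5 -0.5 -0.5] gap 49.8 j [ 31.  -15.9  97.6   0.2  98.1 -51.7]
```

View pics/m9s.png

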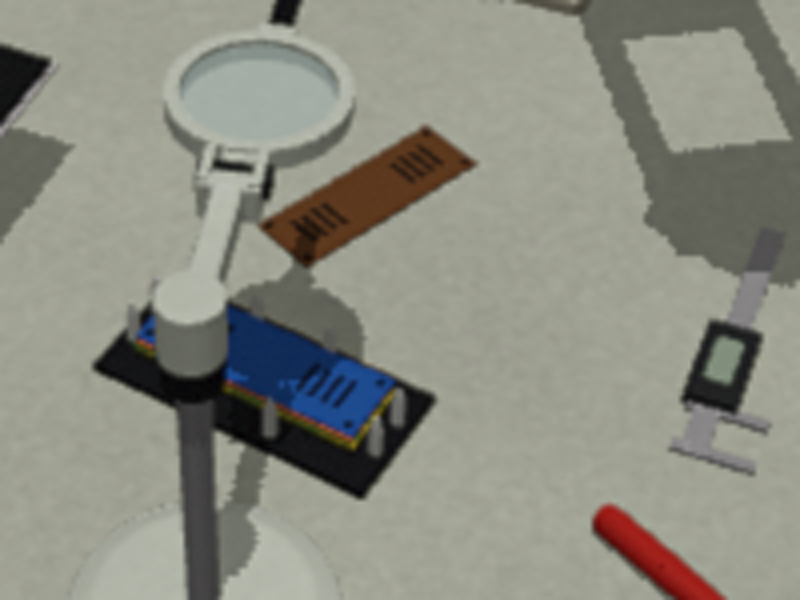

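View pics/m9.png

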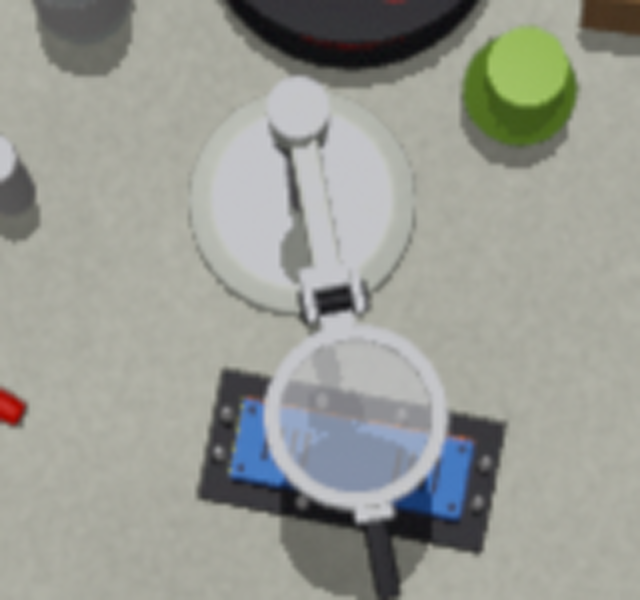

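```bash
python3 - <<'E'
from h import *
T=lambda u,v:(240+u/4,110+v/4); S=lambda u,v:(240+u/4,180+v/4)
L=tri(T(356,416),S(260,90)); print("lens",L.round(1),"dist",np.hypot(*(L[:2]-CR)).round(1), "hub",tri(T(298,105),S(191,300)).round(1))
from scipy.optimize import least_squares
# extents of inner glass opening/outer rim in the two pictures for tilted disc
obs=np.array([265,447,323,508,164,355,27])
ph=np.radians(192.5); out=np.array([np.cos(ph),np.sin(ph),0]); tan=np.array([-out[1],out[0],0])
a=np.linspace(0,2*np.pi,721)
def pred(x):
    t=x[3]; c=x[:3]; o=out*np.cos(t)+np.array([0,0,np.sin(t)]); n=np.cross(o,tan); 
    q=[]
    pts=np.concatenate([c+h*n*np.sign(n[2])+50*(np.cos(a)[:,None]*o+np.sin(a)[:,None]*tan) for h in(-7,7)])
    p=np.array([proj("top",X) for X in pts]); p=(p-[240,110])*4
    q+= [p[:,0].min(),p[:,0].max(),p[:,1].min(),p[:,1].max()]
    p=np.array([proj("scene",X) for X in pts]); p=(p-[240,180])*4
    q+= [p[:,0].min(),p[:,0].max(),p[:,1].min()]
    return np.array(q)
r0=least_squares(lambda x:pred(x)-obs,[517,33,235,0.0],x_scale=[1,1,1,.02],diff_step=1e-4)
print(r0.x.round(2),"tilt deg",np.degrees(r0.x[3]).round(1),r0.fun.round(1), "dist",np.hypot(*(r0.x[:2]-CR)))
im=imaging.snapshot("scene"); crop("scene",270,160,350,220,8,"m10s.png",im)
E
```

```text
lens [520.   34.7 239.2] dist 3.5 hub [687.5  71.  256.8]Traceback (most recent call last):
  File "<stdin>", line 18, in <module>
    return func(*args, **kwargs)
    vector_fun = VectorFunction(
        fun_wrapped,
    ...<6 lines>...
        workers=workers
    )
    self.J, dct = approx_derivative(
                  ~~~~~~~~~~~~~~~~~^
        self.fun_wrapped, self.x, f0=self.f, **finite_diff_options
        ^^^^^^^^^^^^^^^^^^^^^^^^^^^^^^^^^^^^^^^^^^^^^^^^^^^^^^^^^^
    )
    ^
    J, _nfev = _dense_difference(fun_wrapped, x0, f0, h,
               ~~~~~~~~~~~~~~~~~^^^^^^^^^^^^^^^^^^^^^^^^
                             use_one_sided, method,
                             ^^^^^^^^^^^^^^^^^^^^^^
                             mf)
                             ^^^
    df = [f_eval - f0 for f_eval in f_evals]
                                    ^^^^^^^
    f = np.atleast_1d(self.fun(x, *self.args, **self.kwargs))
                      ~~~~~~~~^^^^^^^^^^^^^^^^^^^^^^^^^^^^^^
    return np.atleast_1d(self.fun(x))
                         ~~~~~~~~^^^
    return self.f(x, *self.args, **self.kwargs)
           ~~~~~~^^^^^^^^^^^^^^^^^^^^^^^^^^^^^^
  File "<stdin>", line 18, in <lambda>
  File "<stdin>", line 13, in pred
  File "h.py", line 9, in proj
    c=imaging.camera_info(n); p=c["camera_matrix"]@(c["R"]@np.array(X,float)+c["t"]); return p[:2]/p[2]
ValueError: time passes only in moves, steps and waits
```

```bash
python3 - <<'E'
from h import *
crop("scene",260,140,360,240,6,"m10s.png"); crop("top",290,160,370,280,5,"m10.png")
E
```

```text
(no output)
```

View pics/m10s.png

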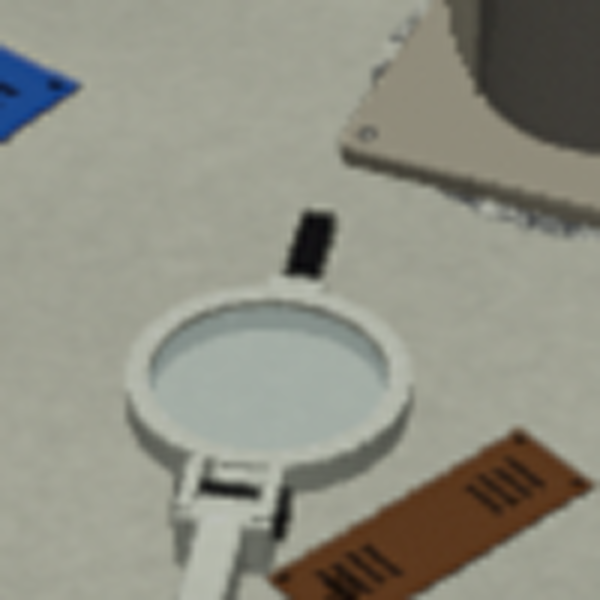

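View pics/m10.png

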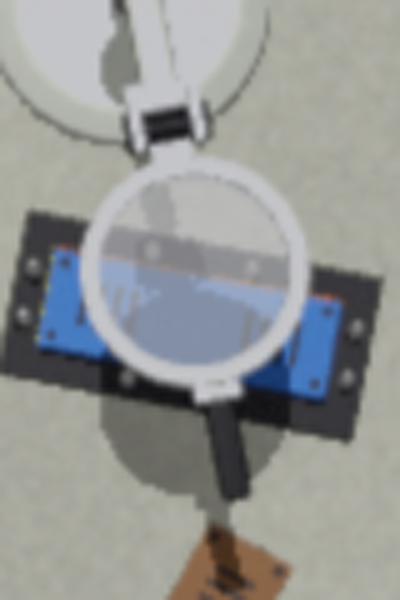

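```bash
python3 - <<'E'
from h import *
from scipy.optimize import least_squares
T=lambda u,v:(290+u/5,160+v/5); S=lambda u,v:(260+u/6,140+v/6)
L=tri(T(194,271),S(270,375)); e=tri(T(237,496),S(320,213)); b=tri(T(218,402),S(303,277)); h=tri(T(167,126),S(230,488))
print("lens",L.round(1),np.hypot(*(L[:2]-CR)).round(1),"tab end",e.round(1),"tab base",b.round(1),"hinge",h.round(1))
CI={n:imaging.camera_info(n) for n in("top","scene")}
def pj(n,P):
    c=CI[n]; p=(c["camera_matrix"]@(np.array(c["R"])@P.T+np.array(c["t"])[:,None])).T; return p[:,:2]/p[:,2:]
obs=np.array([81,308,155,386,127,413,283])
ph=np.radians(192.5); out=np.array([np.cos(ph),np.sin(ph),0]); tan=np.array([-out[1],out[0],0]); a=np.linspace(0,2*np.pi,1441)
def pred(x):
    o=out*np.cos(x[3])+np.array([0,0,np.sin(x[3])]); n=np.cross(o,tan); n*=np.sign(n[2])
    P=np.concatenate([x[:3]+h*n+50*(np.cos(a)[:,None]*o+np.sin(a)[:,None]*tan) for h in(-7,7)])
    p=(pj("top",P)-[290,160])*5; q=(pj("scene",P)-[260,140])*6
    return np.array([*p[:,0][[p[:,0].argmin(),p[:,0].argmax()]],p[:,1].min(),p[:,1].max(),q[:,0].min(),q[:,0].max(),q[:,1].min()])
s=least_squares(lambda x:pred(x)-obs,[517,33,235,0.0],x_scale=[1,1,1,.02],diff_step=1e-3)
for f in(0,.06,-.06): 
    s2=least_squares(lambda x:pred([*x,f])-obs,[517,33,235],diff_step=1e-3); print("tilt",f,"cost",s2.cost.round(1),s2.x.round(1))
print(s.x.round(3),s.cost.round(1),s.fun.round(1),"dist",np.hypot(*(s.x[:2]-CR)).round(1)); st()
E
```

```text
lens [519.7  34.9 239. ] 3.4 tab end [421.7  13.6 233.4] tab base [462.4  23.3 236.4] hinge [582.9  47.8 243.8]
tilt 0 cost 30.5 [520.2  35.3 233.2]
tilt 0.06 cost 35.8 [520.5  35.4 230.9]
tilt -0.06 cost 26.2 [519.8  35.2 235.6]
[ 5.19302e+02  3.51150e+01  2.43094e+02 -2.24000e-01] 21.1 [-4.7 -1.5  1.1  1.3 -3.4 -1.9 -0.1] dist 3.3
59.05 [366.  275.8 327.2] [1.7983e+02 5.0000e-02 1.7248e+02] F [ 0.6 -0.7  0. ] gap 50.3 j [ 30.5 -16.   97.7   0.1  98.2 -52. ]
```

```bash
python3 - <<'E'
from h import *
CI={n:imaging.camera_info(n) for n in("top","scene")}
def pj(n,P):
    c=CI[n]; P=np.atleast_2d(P); p=(c["camera_matrix"]@(np.array(c["R"])@P.T+np.array(c["t"])[:,None])).T; return p[:,:2]/p[:,2:]
ph=np.radians(192.3); out=np.array([np.cos(ph),np.sin(ph),0]); z=np.array([0,0,1.])
H=np.array([687,71,235])+105*out
for t in(.05,0,-.05,-.1):
    o=out*np.cos(t)+z*np.sin(t); n=z*np.cos(t)-out*np.sin(t)
    print(t,"tab end",((pj("scene",H+165*o+5*n)-[260,140])*6).round(0),"base",((pj("scene",H+125*o+5*n)-[260,140])*6).round(0),"rim far",((pj("scene",H+115*o+7*n)-[260,140])*6).round(0),"hub top",(pj("scene",[687,71,260])).round(1))
E
```

```text
0.05 tab end [[314. 184.]] base [[295. 255.]] rim far [[290. 269.]] hub top [[287.  253.6]]
0 tab end [[314. 201.]] base [[295. 268.]] rim far [[290. 281.]] hub top [[287.  253.6]]
-0.05 tab end [[314. 219.]] base [[295. 281.]] rim far [[290. 293.]] hub top [[287.  253.6]]
-0.1 tab end [[314. 236.]] base [[295. 295.]] rim far [[290. 305.]] hub top [[287.  253.6]]
```

The lens centre is about 3 mm from the cradle's middle and the tilt is about -0.03 rad, both within limits. The stack is undisturbed and the arm is clear, so I'm handing in.

```bash
python3 - <<'E'
from h import *
st(); print(r.hand_in())
E
```

```text
59.05 [366.  275.8 327.2] [1.7983e+02 5.0000e-02 1.7248e+02] F [ 0.6 -0.7  0. ] gap 50.3 j [ 30.5 -16.   97.7   0.1  98.2 -52. ]
the job is handed in; nothing more can be done
None
```

I stacked all four plates flat in the cradle, in the order yellow, green, orange, blue from the bottom. I then levelled the lens by its handle, swung it over the stack, and handed the job in at 59 s.

**Blue plate:** I slid blue over the bed edge like the others, but before I could grip it, it was knocked off the bed corner and landed flat on the table. Pressing and dragging it there only moved it a few millimetres. I pinched it across its width at table level instead and placed it normally.

**Last checks:**
- **Stack:** blue, on top, is about 1.5 mm from the cradle's middle and aligned within 0.2°. The other three measured within about 1.5 mm as each was placed. I saw nothing out of place afterwards, though the lens partly hides the stack in the last top picture.
- **Lens:** its centre is about 3 mm from the cradle's middle. The tab and rim positions put the tilt at about -0.03 rad, handle end slightly low, against a limit of 0.12.
- **Disagreeing check:** a free fit of the lens rim gave -0.22 rad. I discounted it because tilt and height trade off in that fit, and it hardly told -0.06, 0 and +0.06 apart.
- **Other things:** I pushed nothing else on purpose, and the vase, glue stick, scraper and calipers looked in place. I did not measure them or recheck the cutters. The arm was clear of everything at hand-in, with force readings near zero.

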